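# Sort the cut tile: pile the strips, bin the chips through the sprung flap

## Robot

A 6-joint arm with a two-finger parallel gripper is mounted at the origin on the work surface; the furniture and walls round the work are solid. World frame = base frame: x ahead of the robot, y to its left, z up, the work surface at z = 0. Lengths are in m, angles in rad, forces in N, time in s.
With the tool pointing down it reaches from about 0.25 to 0.775 m from the base axis. Payload 4 kg.
Tool frame: the origin (TCP) lies on the centre line of the jaws, within the pads' length; the fingertips stand 25 mm ahead of it and the grasp point (between the pads) lies 6 mm ahead of it; z points along the fingers, y is the line along which they close (so a half turn about z gives the same grasp; the last joint's range is limited). The gripper opens to 94 mm and grips with 3 to 60 N. Pads are 16 mm wide; open, the fingers measure 119 mm over their backs; the gripper's body (75 mm by 177 mm) begins 78 mm behind the grasp point.
Start: joints at [1.184, 0.087, 1.371, -0, 1.684, -0.103], TCP at [0.154, 0.528, 0.193] pointing down, gripper open.
Joint ranges: [-3.1, 3.1], [-0.76, 2.03], [0.27, 2.55], [-1.08, 4.22], [0.17, 2.65], [-2.57, 2.57]. Speed limits (rad/s): [2.79, 2.79, 3.14, 3.14, 3.14, 3.14].

## Interface

Orientations are given as [roll, pitch, yaw] about the fixed x, y, z axes, in that order (R = Rz(yaw) Ry(pitch) Rx(roll)).
In Python, from bench import sensors, optics, ticket gives the robot as it stands.
- The arm moves only by the tool send_rows, never from a script. Its argument "rows" is a list of rows, each a list of 6 numbers: the shift along the world's x, y, z in mm, then the turn, a rotation vector about the world's x, y, z in rad. In form: [[x, y, z, wx, wy, wz], ...]. A call has 1 to 8 rows; each row shifts and turns the commanded pose from where the row before left it; what a row does not reach is not made up. A row lasts 1/12 s, in which the tool goes at most 41.7 mm and 7.16 degrees, less where a joint would pass 70% of its speed; a pose out of reach is approached as far as the arm can. A call is refused whole if a number of a shift passes 41.7 or a number of a turn 0.125, either way. A call with a gripper value outside its range is refused whole. "grip" is the finger opening in mm, from 0 to 94, set as the call begins (left out, the last holds). The fingers move at their own pace and stop on an object; the grip force is fixed at half the most. Time passes only in rows, so rows that do not move let the fingers close. It gives the time, the measured TCP pose, the force, the opening and the grip force at its end, in the units of the state.
- sensors.get_obs(): the state, without advancing time (a new reading comes with each control period).
- optics.snapshot(name): name is "scene" or "top" or "wrist"; returns the picture (480x640x3 uint8, red, green, blue); there is no depth.
- optics.camera_model(name): a dict with "vertical_fov" (degrees; the focal length in pixels is half the picture's height over the tangent of half this angle, whatever the lens; pixels are square), "cx", "cy" (the principal point, pixels), "R" (3x3) and "t" (3): a world point X has camera coordinates R X + t. Camera axes: x right, y down, z forward; pixel columns grow to the right and rows downward; lengths in m; the calibration is good to about 2 mm. A picture is of the moment at which its call begins: read the wrist's pose just before it. camera_model takes no time and is no camera call; for the wrist camera it gives the pose at the moment of the call.
- ticket.close_job(): hands the job in; it is judged then, once.
The state is a dict: "time": time; "joint_positions": joint angles; "qvel": joint speeds; "joint_torque": joint torques, N m; "tool_pos": TCP position; "ee_rot": TCP orientation; "wrist_force": force on the tool from outside, world axes, zero at the start; "wrist_torque": the same for the moment, N m; "width": finger opening in m; "finger_force": force on a finger pad.
Only numpy, scipy, OpenCV 4.12 (cv2) and the standard library are available. Lean on these libraries where they do the work, as an engineer would, in place of code of your own. Each camera call takes 0.05 s, during which the arm holds its last target. There are 200 camera calls.

## Task

Clear up the teal cuttings on the table. Pile the three teal strips flat on the cork of the setting board, longest at the bottom and shortest on top, centred on the cork and on one another and running along the board's length; put the two broken teal chips into the blue scrap box by pushing its sprung flap down, and let the flap close over them. Leave the two pink half tiles where they lie.

Things in the scene. Friction and masses are not known exactly. Their poses are not given: they have to be found in the camera images.
- strip_long: Longest of three teal strips of glazed tile, straight-sided with slanting ends, 132 x 26 x 4 mm, lying flat on the table or on the 2 mm mat, glaze up. Origin at the centre of its underside; x along its length, y across its width (pinch it across y), z up.
- strip_mid: Middle teal strip of glazed tile, 114 x 25 x 4 mm, slightly tapered, lying flat on the table or on the 2 mm mat, glaze up. Origin at the centre of its underside; x along its length, y across its width (pinch it across y), z up.
- strip_short: Shortest teal strip of glazed tile, 73 x 20 x 4 mm, tapering to both ends, lying flat on the table or on the 2 mm mat, glaze up. Origin at the centre of its underside; x along its length, y across its width (pinch it across y), z up.
- chip_long: Larger of two broken teal chips, an irregular polygon 40 x 30 x 4 mm, lying flat on the table or on the 2 mm mat. Origin at the centre of its underside; x along its length, y across its width (pinch it across y), z up.
- chip_round: Smaller broken teal chip, an irregular polygon 28 x 26 x 4 mm, lying flat on the table or on the 2 mm mat. Origin at the centre of its underside; x along its length, y across its width (pinch it across y), z up.
- board_top (a point): Centre of the cork face of the setting board, 12 mm above the table. The board is plywood, 110 mm (x) x 190 mm (y) x 9 mm, with a hanging hole near its +y end; the 3 mm cork sheet on it is 98 mm (x) x 150 mm (y). z up. The board does not move.
- scrap_box: Blue steel scrap box, 120 (x) x 150 (y) x 100 mm high, fixed. Origin at the centre of its underside, z up. Centred in its flat top is an opening 66 (x) x 108 mm (y), filled flush by a bare metal flap hinged along the opening's +x edge (x = +32 mm, parallel to y); the flap's -x edge swings down into the box. Walls and floor 4 mm.
- flap (a joint): Angle of the flap in rad: 0 shut and level, 1.2 hanging fully down. A spring shuts it; it carries the weight of a chip without opening, and yields to a push of 0.5 to 5 N. A bright screwed leaf marks its hinge, a dark bar its free edge. From about 0.7 rad a chip slides off it into the box.
- pink_half_a: Pink half-round tile, 95 x 63 x 4 mm, lying flat at the left of the work. Origin at the centre of its underside. To be left alone.
- pink_half_b: Other pink half-round tile, 104 x 62 x 4 mm, lying flat at the left of the work. Origin at the centre of its underside. To be left alone.

How it is judged:
At the end, for the whole second after the job is handed in: The strips lie flat in a pile on the cork, longest lowest: the first within 15 mm of its centre, each next within 10 mm of the one below, all within 14 degrees of the board's length. Both chips lie inside the scrap box, the flap is shut (under 0.08 rad), all is released and at rest (horizontal distance between strip_long and board_top below 0.015 m and z of strip_long in the frame of board_top between -0.003 and 0.003 m and angle between the x axis of each of strip_long, strip_mid, strip_short and the y axis of board_top, either way round below 0.25 rad and angle between each of strip_long, strip_mid, strip_short's own z axis and vertical below 0.08 rad and linear speed of each of strip_long, strip_mid, strip_short, chip_long, chip_round below 0.01 m/s and horizontal distance between strip_mid and strip_long below 0.01 m and z of strip_mid in the frame of board_top between 0.0025 and 0.0063 m and horizontal distance between strip_short and strip_mid below 0.01 m and z of strip_short in the frame of board_top between 0.0063 and 0.012 m and x of chip_long in the frame of scrap_box between -0.06 and 0.06 m and y of chip_long in the frame of scrap_box between -0.075 and 0.075 m and z of chip_long in the frame of scrap_box between 0 and 0.065 m and x of chip_round in the frame of scrap_box between -0.06 and 0.06 m and y of chip_round in the frame of scrap_box between -0.075 and 0.075 m and z of chip_round in the frame of scrap_box between 0 and 0.065 m and value of joint flap below 0.08 rad); the robot touches nothing.
It fails at once if a pink half tile is moved more than 20 mm (distance of any of pink_half_a, pink_half_b from where it was at the start of the episode above 0.02 m).
It also fails if it takes over 125 s, if anything falls off the work surface, if the arm or the gripper's body presses on something with over 40 N, if the wrist force passes 120 N, or if a joint passes its speed limit or range.

## Working session

There is one attempt and no reset: what is moved stays moved. The work goes in short steps, Python scripts to look and compute and a tool call to move; the robot and the scene stay as the last step left them, time stands still between calls to the robot, and variables do not carry over. Pictures are saved under pics/ and viewed, at most 14 in all, crops included, and the job is handed in when it is done.

Besides the shell and the picture viewer there is one more tool, called as name(argument=value, ...), one argument or row to a line, values as JSON. send_rows: Moves the arm, as the interface text tells. Its arguments: {"type":"object","properties":{"rows":{"type":"array"},"grip":{"type":"number"}},"required":["rows"]}

```bash
mkdir -p pics; python3 - <<'E'
from bench import sensors, optics
import cv2,numpy as np
print(sensors.get_obs())
for n in("scene","top"):
    cv2.imwrite(f"pics/{n}0.png",optics.snapshot(n)[:,:,::-1]); print(n,optics.camera_model(n))
E
```

```text
{'time': 0.0, 'joint_positions': array([ 1.18388017e+00,  8.79244521e-02,  1.37224084e+00, -5.95771945e-06,
        1.68357517e+00, -1.03097834e-01]), 'qvel': array([-1.51642738e-05,  3.18108972e-03, -1.07827972e-03, -1.12617714e-03,
        1.12281168e-03, -4.25907238e-04]), 'joint_torque': array([ 4.57781844e-04, -3.40175629e+01, -3.02432513e+01,  7.21413642e-02,
        3.29866027e-02, -2.00011882e-04]), 'tool_pos': array([0.15380305, 0.52746679, 0.1920277 ]), 'ee_rot': array([-3.13945564e+00, -2.15152304e-04,  2.85777344e+00]), 'wrist_force': array([-0.2837092 ,  0.14167869, -0.18329334]), 'wrist_torque': array([ 0.03115787,  0.01850055, -0.00848306]), 'finger_force': 0.0, 'width': 0.09399388188922585}
scene {'vertical_fov': 50.169272351215284, 'cx': 309.63046415670357, 'cy': 245.43276308928486, 'R': array([[-0.82076121, -0.570947  ,  0.01924996],
       [-0.31892729,  0.42999467, -0.84462415],
       [ 0.47395825, -0.69937408, -0.53501353]]), 't': array([0.51917219, 0.13613022, 1.35265886])}
top {'vertical_fov': 57.560268635548816, 'cx': 312.7094941476505, 'cy': 245.8978605418665, 'R': array([[-0.02358352, -0.99923686, -0.031137  ],
       [-0.98665116,  0.02828383, -0.16037302],
       [ 0.1611313 ,  0.0269392 , -0.98656524]]), 't': array([0.23823712, 0.46282595, 1.01689513])}
```

View pics/top0.png

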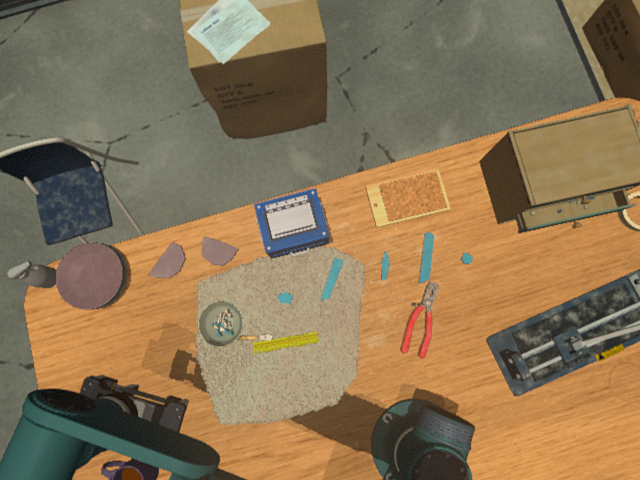

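View pics/scene0.png

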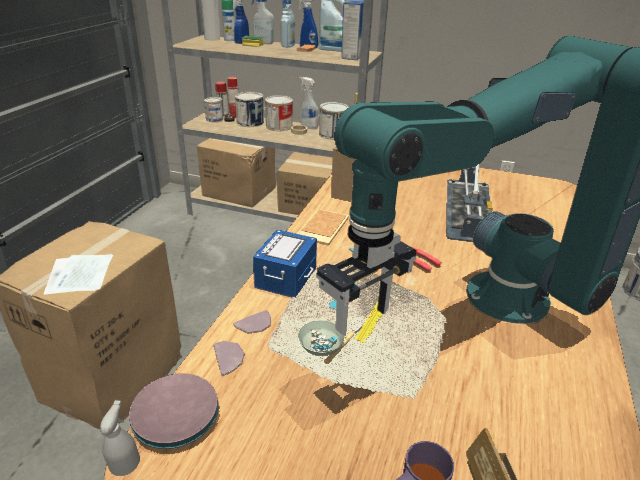

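The top view shows teal strips near (331,279), (385,266) and (427,258), and chips at (285,298, on the mat) and (467,259). The board is at (408,198), the box at (292,222), and the pink halves at (168,260) and (219,250).

```bash
cat > h.py <<'E'
from bench import sensors, optics
import cv2,numpy as np
def p2w(uv,z,m,h=480):
    f=h/2/np.tan(np.radians(m['vertical_fov'])/2); R=np.array(m['R']);t=np.array(m['t']);C=-R.T@t
    uv=np.atleast_2d(np.asarray(uv,float))
    d=np.c_[(uv[:,0]-m['cx'])/f,(uv[:,1]-m['cy'])/f,np.ones(len(uv))]@R
    return C+d*((z-C[2])/d[:,2])[:,None]
def w2p(X,m,h=480):
    f=h/2/np.tan(np.radians(m['vertical_fov'])/2)
    c=np.atleast_2d(X)@np.array(m['R']).T+m['t']
    return c[:,:2]/c[:,2:]*f+[m['cx'],m['cy']]
def teal(img,lo=(85,90,60),hi=(104,255,255)):
    return cv2.inRange(cv2.cvtColor(img,cv2.COLOR_RGB2HSV),lo,hi)
def blobs(img,m,z,amin=30,roi=None,mask=None):
    k=teal(img) if mask is None else mask
    if roi: q=np.zeros_like(k);a,b,c,d=roi;q[b:d,a:c]=k[b:d,a:c];k=q
    out=[]
    for c in cv2.findContours(k,cv2.RETR_EXTERNAL,cv2.CHAIN_APPROX_NONE)[0]:
        if cv2.contourArea(c)<amin: continue
        w=p2w(c[:,0],z,m)[:,:2]*1000
        (cx,cy),(a,b),an=cv2.minAreaRect(w.astype(np.float32))
        if a<b: a,b,an=b,a,an+90
        out.append((c[:,0].mean(0).round(),np.round([cx,cy,a,b,(an+90)%180-90],1)))
    return out
E
python3 - <<'E'
from h import *
im=cv2.imread("pics/top0.png")[:,:,::-1].copy(); m=optics.camera_model("top")
for o in blobs(im,m,.005,roi=(250,220,490,320)):print(*o)
print(p2w([[371,185],[446,171],[449,212],[377,226]],.009,m).round(3))
print(p2w([[383,184],[443,175],[448,210],[390,221]],.012,m).round(3))
print(p2w([[255,205],[318,190],[328,237],[268,252]],.1,m).round(3))
print(p2w([[264,208],[311,198],[318,230],[271,240]],.1,m).round(3))
cv2.imwrite("pics/crop.png",cv2.resize(im[160:320,240:490,::-1],None,fx=3.2,fy=3.2,interpolation=cv2.INTER_CUBIC))
E
```

```text
[285. 298.] [348.1 299.6  32.2  22.   88.6]
[332. 278.] [390.3 182.  105.2  20.4 -20.9]
[467. 258.] [ 433.7 -151.6   22.2   19.9   88.4]
[385. 266.] [420.5  49.3  67.8  14.3  -9.8]
[426. 257.] [438.6 -53.7 122.1  21.   -9.7]
[[ 0.627  0.075  0.009]
 [ 0.657 -0.117  0.009]
 [ 0.55  -0.116  0.009]
 [ 0.52   0.065  0.009]]
[[ 0.627  0.045  0.012]
 [ 0.646 -0.107  0.012]
 [ 0.555 -0.113  0.012]
 [ 0.531  0.032  0.012]]
[[0.56  0.357 0.1  ]
 [0.591 0.209 0.1  ]
 [0.479 0.189 0.1  ]
 [0.448 0.327 0.1  ]]
[[0.552 0.336 0.1  ]
 [0.572 0.226 0.1  ]
 [0.496 0.211 0.1  ]
 [0.476 0.32  0.1  ]]
```

View pics/crop.png

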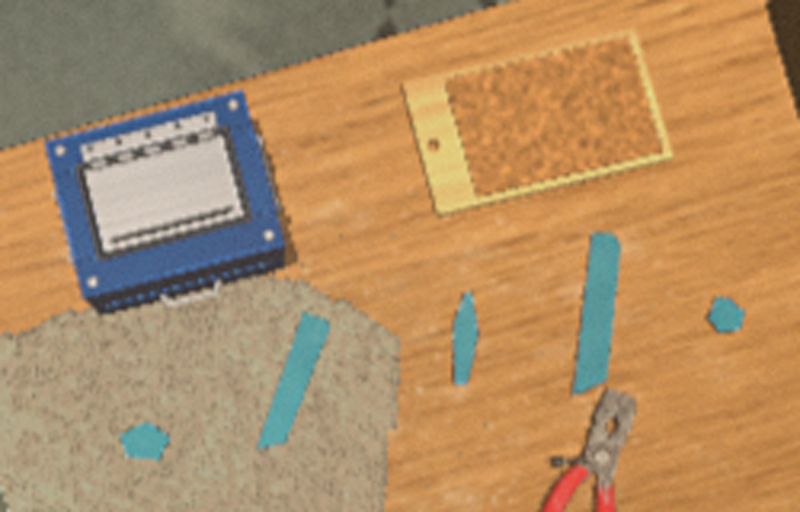

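send_rows(
  rows=[
    [17, -34, 0, 0, 0, 0],
    [17, -34, 0, 0, 0, 0],
    [17, -34, 0, 0, 0, 0],
    [17, -34, 0, 0, 0, 0],
    [17, -34, 0, 0, 0, 0],
    [17, -34, 0, 0, 0, 0],
    [17, -34, 0, 0, 0, 0],
    [17, -34, 0, 0, 0, 0],
  ],
)

```text
time: 0.77
tool_pos: [0.29, 0.2542, 0.1928]
ee_rot: [-3.141, -0.0, 2.859]
wrist_force: [0.1, -0.1, 0.0]
width: 0.094
finger_force: 0.0
```

send_rows(
  rows=[
    [17, -34, 0, 0, 0, 0.09],
    [17, -34, 0, 0, 0, 0.04],
    [17, -34, 0, 0, 0, 0],
    [17, -34, 0, 0, 0, 0],
    [17, -34, 0, 0, 0, 0],
    [17, -34, 0, 0, 0, 0],
    [17, -34, 0, 0, 0, 0],
    [17, -34, 0, 0, 0, 0],
  ],
)

```text
time: 1.43
tool_pos: [0.4256, -0.0166, 0.1929]
ee_rot: [3.141, -0.0, 2.984]
wrist_force: [-0.3, 1.6, -0.1]
width: 0.0942
finger_force: 0.0
```

send_rows(
  rows=[
    [10, -34, 0, 0, 0, 0],
    [0, 0, 0, 0, 0, 0],
    [0, 0, 0, 0, 0, 0],
    [0, 0, 0, 0, 0, 0],
  ],
)

```text
time: 1.77
tool_pos: [0.435, -0.0483, 0.1927]
ee_rot: [3.141, -0.001, 2.984]
wrist_force: [-0.3, 0.6, 0.7]
width: 0.094
finger_force: 0.0
```

```bash
python3 - <<'E'
from h import *
o=sensors.get_obs();print(o['tool_pos'],o['ee_rot'],o['joint_positions'])
m=optics.camera_model("wrist");im=optics.snapshot("wrist");print(m)
cv2.imwrite("pics/w1.png",im[:,:,::-1])
for b in blobs(im,m,.004,200):print(*b)
t=optics.snapshot("top");cv2.imwrite("pics/t1.png",t[:,:,::-1])
E
```

```text
[ 0.4350078  -0.04830251  0.19274171] [ 3.14076813e+00 -1.32035453e-03  2.98411273e+00] [-2.40861433e-01 -1.65140989e-01  1.61529101e+00  7.17022736e-04
  1.69282704e+00 -1.65409051e+00]
{'vertical_fov': 65.90976758752927, 'cx': 324.48703764817833, 'cy': 239.34218171678992, 'R': array([[ 0.15874767,  0.98731822,  0.00138315],
       [ 0.95234274, -0.15349336,  0.26359646],
       [ 0.2604659 , -0.04052809, -0.96463205]]), 't': array([-0.02292612, -0.44812237,  0.27529035])}
[229. 228.] [ 432.  -149.    25.2   23.1  -26. ]
[321. 215.] [437.2 -50.9 126.   23.1 -10. ]
[418. 185.] [420.4  52.   69.4  17.5  -5. ]
[552. 133.] [389.3 186.1 110.5  23.4 -20.7]
```

View pics/w1.png

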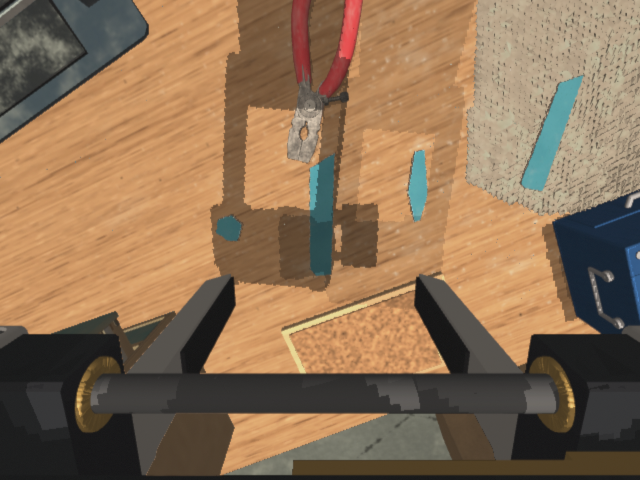

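The wrist view shows strip_long at (321,215), strip_short at (418,185), strip_mid at (552,133) on the mat, and chip_round at (229,228). The sizes agree with those given, so I'll grasp strip_long.

send_rows(
  rows=[
    [2, -3, -40, 0, 0, -0.017],
    [0, 0, -40, 0, 0, 0],
    [0, 0, -40, 0, 0, 0],
    [0, 0, -35, 0, 0, 0],
    [0, 0, -6, 0, 0, 0],
    [0, 0, -5, 0, 0, 0],
    [0, 0, 0, 0, 0, 0],
    [0, 0, 0, 0, 0, 0],
  ],
  grip=60,
)

```text
time: 2.53
tool_pos: [0.4394, -0.0517, 0.0297]
ee_rot: [-3.141, 0.005, 2.968]
wrist_force: [0.9, 0.6, -0.0]
width: 0.0598
finger_force: 0.0
```

send_rows(
  rows=[
    [0, 0, 0, 0, 0, 0],
    [0, 0, 0, 0, 0, 0],
    [0, 0, 0, 0, 0, 0],
    [0, 0, 0, 0, 0, 0],
    [0, 0, 0, 0, 0, 0],
    [0, 0, 0, 0, 0, 0],
  ],
  grip=0,
)

```text
time: 3.03
tool_pos: [0.4375, -0.0518, 0.0274]
ee_rot: [3.142, 0.0, 2.967]
wrist_force: [0.3, -0.4, -0.1]
width: 0.0233
finger_force: 0.0
```

send_rows(
  rows=[
    [0, 0, 0, 0, 0, 0],
    [0, 0, 0, 0, 0, 0],
    [0, 0, 0, 0, 0, 0],
    [0, 0, 0, 0, 0, 0],
  ],
)

```text
time: 3.37
tool_pos: [0.4374, -0.0517, 0.0271]
ee_rot: [3.141, -0.0, 2.967]
wrist_force: [-0.0, -0.2, -0.6]
width: 0.0006
finger_force: 0.0
```

```bash
python3 - <<'E'
from h import *
im=optics.snapshot("wrist");m=optics.camera_model("wrist")
cv2.imwrite("pics/w2.png",im[:,:,::-1])
for b in blobs(im,m,.004,200):print(*b)
E
```

```text
[167. 288.] [ 432.3 -149.1   25.5   23.9  -23.1]
[325. 224.] [407.7 -46.   69.5  23.6 -10.3]
[491. 212.] [420.8  51.3  70.5  18.9  -1.1]
```

View pics/w2.png

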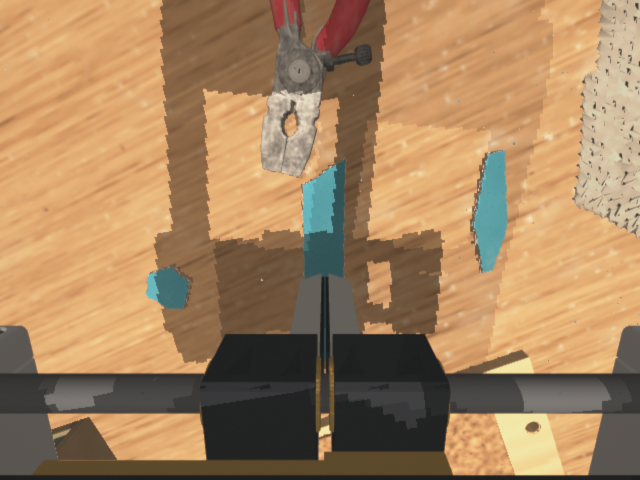

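The fingers closed just above the strip (tips at about row 277) and it has not moved. I'll open and feel downward for the table.

send_rows(
  rows=[
    [0, 0, 5, 0, 0, 0],
    [0, 0, 0, 0, 0, 0],
    [0, 0, 0, 0, 0, 0],
    [0, 0, 0, 0, 0, 0],
    [0, 0, 0, 0, 0, 0],
    [0, 0, 0, 0, 0, 0],
    [0, 0, 0, 0, 0, 0],
    [0, 0, 0, 0, 0, 0],
  ],
  grip=60,
)

```text
time: 4.08
tool_pos: [0.4374, -0.0517, 0.0321]
ee_rot: [3.141, -0.0, 2.968]
wrist_force: [0.6, 0.2, -0.5]
width: 0.0502
finger_force: 0.0
```

send_rows(
  rows=[
    [0, 0, -5, 0, 0, 0],
    [0, 0, -1, 0, 0, 0],
    [0, 0, -1, 0, 0, 0],
    [0, 0, 0, 0, 0, 0],
    [0, 0, 0, 0, 0, 0],
    [0, 0, 0, 0, 0, 0],
  ],
)

```text
time: 4.58
tool_pos: [0.4375, -0.0517, 0.0252]
ee_rot: [3.141, 0.0, 2.968]
wrist_force: [0.2, 0.0, -0.3]
width: 0.0601
finger_force: 0.0
```

send_rows(
  rows=[
    [0, 0, -1, 0, 0, 0],
    [0, 0, 0, 0, 0, 0],
    [0, 0, 0, 0, 0, 0],
  ],
)

```text
time: 4.83
tool_pos: [0.4374, -0.0517, 0.0242]
ee_rot: [3.141, -0.0, 2.967]
wrist_force: [-0.1, 0.5, -0.0]
width: 0.0601
finger_force: 0.0
```

send_rows(
  rows=[
    [0, 0, -1, 0, 0, 0],
    [0, 0, 0, 0, 0, 0],
    [0, 0, 0, 0, 0, 0],
  ],
)

```text
time: 5.08
tool_pos: [0.4374, -0.0517, 0.0232]
ee_rot: [3.141, -0.0, 2.967]
wrist_force: [0.9, 0.1, -0.7]
width: 0.0602
finger_force: 0.0
```

send_rows(
  rows=[
    [0, 0, -0.6, 0, 0, 0],
    [0, 0, 0, 0, 0, 0],
    [0, 0, 0, 0, 0, 0],
  ],
)

```text
time: 5.33
tool_pos: [0.4374, -0.0517, 0.0226]
ee_rot: [3.141, -0.0, 2.968]
wrist_force: [0.5, -0.5, -1.0]
width: 0.0597
finger_force: 0.0
```

send_rows(
  rows=[
    [0, 0, -0.6, 0, 0, 0],
    [0, 0, 0, 0, 0, 0],
    [0, 0, 0, 0, 0, 0],
  ],
)

```text
time: 5.58
tool_pos: [0.4374, -0.0517, 0.022]
ee_rot: [3.142, -0.0, 2.967]
wrist_force: [0.8, -0.4, -0.6]
width: 0.0601
finger_force: 0.0
```

send_rows(
  rows=[
    [0, 0, 0, 0, 0, 0],
    [0, 0, 0, 0, 0, 0],
    [0, 0, 0, 0, 0, 0],
    [0, 0, 0, 0, 0, 0],
    [0, 0, 0, 0, 0, 0],
    [0, 0, 0, 0, 0, 0],
    [0, 0, 0, 0, 0, 0],
  ],
  grip=0,
)

```text
time: 6.17
tool_pos: [0.4375, -0.0517, 0.022]
ee_rot: [3.142, 0.0, 2.967]
wrist_force: [-0.8, -0.4, 0.1]
width: 0.0168
finger_force: 0.0
```

send_rows(
  rows=[
    [0, 0, 1, 0, 0, 0],
    [0, 0, 0, 0, 0, 0],
    [0, 0, 0, 0, 0, 0],
    [0, 0, 0, 0, 0, 0],
    [0, 0, 0, 0, 0, 0],
    [0, 0, 0, 0, 0, 0],
    [0, 0, 0, 0, 0, 0],
  ],
  grip=50,
)

```text
time: 6.75
tool_pos: [0.4374, -0.0517, 0.023]
ee_rot: [3.141, -0.0, 2.968]
wrist_force: [0.4, 0.1, -0.8]
width: 0.0501
finger_force: 0.0
```

send_rows(
  rows=[
    [0, 0, -2, 0, 0, 0],
    [0, 0, 0, 0, 0, 0],
    [0, 0, 0, 0, 0, 0],
  ],
)

```text
time: 7.0
tool_pos: [0.4373, -0.0517, 0.0208]
ee_rot: [3.141, -0.0, 2.967]
wrist_force: [0.0, 0.5, 0.4]
width: 0.0501
finger_force: 0.0
```

send_rows(
  rows=[
    [0, 0, -0.7, 0, 0, 0],
    [0, 0, 0, 0, 0, 0],
    [0, 0, 0, 0, 0, 0],
  ],
)

```text
time: 7.25
tool_pos: [0.4374, -0.0517, 0.0203]
ee_rot: [3.142, -0.0, 2.968]
wrist_force: [0.0, 0.9, -0.3]
width: 0.05
finger_force: 0.0
```

send_rows(
  rows=[
    [0, 0, -0.7, 0, 0, 0],
    [0, 0, 0, 0, 0, 0],
    [0, 0, 0, 0, 0, 0],
  ],
)

```text
time: 7.5
tool_pos: [0.4374, -0.0517, 0.0196]
ee_rot: [3.142, -0.0, 2.968]
wrist_force: [0.6, 0.1, 0.1]
width: 0.0498
finger_force: 0.0
```

send_rows(
  rows=[
    [0, 0, -0.7, 0, 0, 0],
    [0, 0, 0, 0, 0, 0],
    [0, 0, 0, 0, 0, 0],
  ],
)

```text
time: 7.75
tool_pos: [0.4374, -0.0517, 0.0188]
ee_rot: [3.142, -0.0, 2.967]
wrist_force: [0.3, -0.1, -0.1]
width: 0.0501
finger_force: 0.0
```

send_rows(
  rows=[
    [0, 0, -0.7, 0, 0, 0],
    [0, 0, 0, 0, 0, 0],
    [0, 0, 0, 0, 0, 0],
  ],
)

```text
time: 8.0
tool_pos: [0.4374, -0.0517, 0.0182]
ee_rot: [3.141, -0.0, 2.968]
wrist_force: [-0.2, 0.7, 1.2]
width: 0.0496
finger_force: 0.0
```

send_rows(
  rows=[
    [0, 0, 0, 0, 0, 0],
    [0, 0, 0, 0, 0, 0],
    [0, 0, 0, 0, 0, 0],
    [0, 0, 0, 0, 0, 0],
    [0, 0, 0, 0, 0, 0],
    [0, 0, 0, 0, 0, 0],
    [0, 0, 0, 0, 0, 0],
  ],
  grip=0,
)

```text
time: 8.58
tool_pos: [0.4375, -0.0517, 0.0182]
ee_rot: [3.142, 0.0, 2.967]
wrist_force: [0.2, 0.5, -0.6]
width: 0.0069
finger_force: 0.0
```

```bash
python3 - <<'E'
from h import *
im=optics.snapshot("wrist");m=optics.camera_model("wrist")
for b in blobs(im,m,.004,200):print(*b)
o=sensors.get_obs();print(o['tool_pos'],o['width'],o['wrist_force'])
R=cv2.Rodrigues(np.array([0,0,0.]))[0]
# expected fingertip pixel: tip 25 mm ahead (below) of TCP
p=o['tool_pos'];print([w2p(p-[0,0,k],m).round(1) for k in(0,.006,.018,.025)])
cv2.imwrite("pics/w3.png",im[180:360,200:460,::-1].repeat(3,0).repeat(3,1))
E
```

```text
[161. 294.] [ 432.4 -149.    25.7   24.   -21.3]
[325. 265.] [436.7 -51.3 128.4  23.7 -10.3]
[498. 216.] [420.7  51.3  70.7  18.7  -2.4]
[ 0.43746321 -0.05170733  0.01822191] 0.0031327583577934284 [-0.05760007 -0.3942687   0.11113687]
[array([[322.2, 283.5]]), array([[322.2, 279.5]]), array([[322.3, 272.1]]), array([[322.4, 268.1]])]
```

View pics/w3.png

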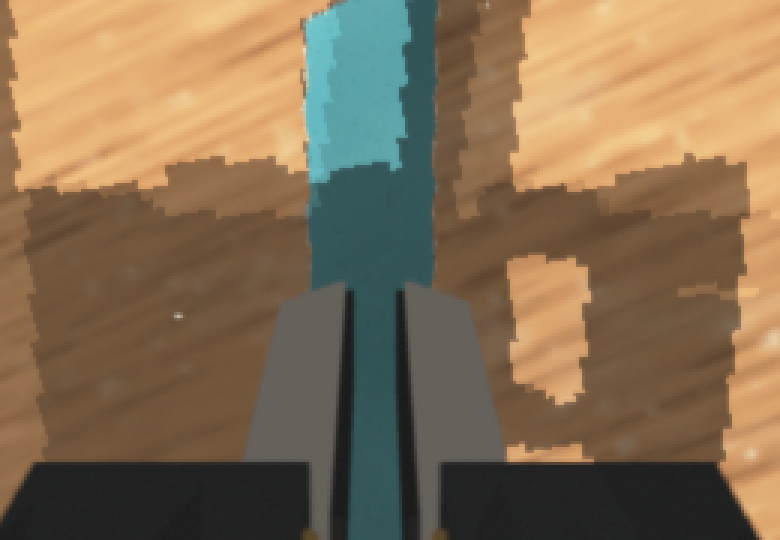

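The closed fingers still hover over the intact strip: tips at about rows 275–280, where a 25 mm tip should be at or above 268. The fingertips don't seem to reach as far as stated, so I'll estimate the tip offset and find the table by contact.

```bash
python3 - <<'E'
from h import *
o=sensors.get_obs();m=optics.camera_model("wrist")
p=o['tool_pos']
for dx in(-.008,0,.008):print(dx,[w2p(p+[dx,0,-k],m).round(0)[0].tolist() for k in(0,.006,.012,.018,.025)])
print(-np.array(m['R']).T@m['t']-p)
E
```

```text
-0.008 [[320.0, 270.0], [320.0, 266.0], [320.0, 263.0], [320.0, 260.0], [320.0, 256.0]]
0 [[322.0, 283.0], [322.0, 279.0], [322.0, 276.0], [322.0, 272.0], [322.0, 268.0]]
0.008 [[325.0, 297.0], [325.0, 292.0], [325.0, 288.0], [325.0, 284.0], [325.0, 280.0]]
[-0.07633718  0.01475048  0.1908613 ]
```

send_rows(
  rows=[
    [0, 0, 1, 0, 0, 0],
    [0, 0, 0, 0, 0, 0],
    [0, 0, 0, 0, 0, 0],
    [0, 0, 0, 0, 0, 0],
    [0, 0, 0, 0, 0, 0],
    [0, 0, 0, 0, 0, 0],
    [0, 0, 0, 0, 0, 0],
  ],
  grip=50,
)

```text
time: 9.22
tool_pos: [0.4374, -0.0517, 0.0192]
ee_rot: [3.141, -0.0, 2.967]
wrist_force: [-0.0, 0.0, 0.7]
width: 0.046
finger_force: 0.0
```

send_rows(
  rows=[
    [0, 0, -2, 0, 0, 0],
    [0, 0, -1, 0, 0, 0],
    [0, 0, 0, 0, 0, 0],
    [0, 0, 0, 0, 0, 0],
  ],
)

```text
time: 9.55
tool_pos: [0.4373, -0.0517, 0.016]
ee_rot: [3.141, -0.0, 2.967]
wrist_force: [-0.9, 0.2, -0.3]
width: 0.0501
finger_force: 0.0
```

send_rows(
  rows=[
    [0, 0, -1, 0, 0, 0],
    [0, 0, 0, 0, 0, 0],
    [0, 0, 0, 0, 0, 0],
  ],
)

```text
time: 9.8
tool_pos: [0.4374, -0.0517, 0.0152]
ee_rot: [3.142, -0.0, 2.967]
wrist_force: [-0.1, -0.7, -0.3]
width: 0.05
finger_force: 0.0
```

send_rows(
  rows=[
    [0, 0, -1, 0, 0, 0],
    [0, 0, 0, 0, 0, 0],
    [0, 0, 0, 0, 0, 0],
  ],
)

```text
time: 10.05
tool_pos: [0.4374, -0.0517, 0.0141]
ee_rot: [3.141, -0.0, 2.967]
wrist_force: [-0.2, -0.2, 0.7]
width: 0.0499
finger_force: 0.0
```

send_rows(
  rows=[
    [0, 0, -1, 0, 0, 0],
    [0, 0, 0, 0, 0, 0],
    [0, 0, 0, 0, 0, 0],
  ],
)

```text
time: 10.3
tool_pos: [0.4374, -0.0517, 0.0131]
ee_rot: [3.141, -0.0, 2.968]
wrist_force: [0.1, -0.2, 1.0]
width: 0.05
finger_force: 0.0
```

send_rows(
  rows=[
    [0, 0, -1, 0, 0, 0],
    [0, 0, 0, 0, 0, 0],
    [0, 0, 0, 0, 0, 0],
  ],
)

```text
time: 10.55
tool_pos: [0.4374, -0.0517, 0.0121]
ee_rot: [3.141, -0.0, 2.968]
wrist_force: [-0.4, 1.0, -0.4]
width: 0.0499
finger_force: 0.0
```

send_rows(
  rows=[
    [0, 0, -1, 0, 0, 0],
    [0, 0, 0, 0, 0, 0],
    [0, 0, 0, 0, 0, 0],
  ],
)

```text
time: 10.8
tool_pos: [0.4374, -0.0517, 0.0111]
ee_rot: [3.141, -0.0, 2.967]
wrist_force: [0.4, 0.4, -0.6]
width: 0.0501
finger_force: 0.0
```

send_rows(
  rows=[
    [0, 0, -1, 0, 0, 0],
    [0, 0, 0, 0, 0, 0],
    [0, 0, 0, 0, 0, 0],
  ],
)

```text
time: 11.05
tool_pos: [0.4374, -0.0517, 0.0101]
ee_rot: [3.141, -0.0, 2.967]
wrist_force: [-0.3, -0.8, -1.0]
width: 0.0502
finger_force: 0.0
```

send_rows(
  rows=[
    [0, 0, -0.8, 0, 0, 0],
    [0, 0, 0, 0, 0, 0],
    [0, 0, 0, 0, 0, 0],
  ],
)

```text
time: 11.3
tool_pos: [0.4374, -0.0517, 0.0093]
ee_rot: [3.141, -0.0, 2.968]
wrist_force: [0.3, 0.3, -0.1]
width: 0.0501
finger_force: 0.0
```

send_rows(
  rows=[
    [0, 0, -0.8, 0, 0, 0],
    [0, 0, 0, 0, 0, 0],
    [0, 0, 0, 0, 0, 0],
  ],
)

```text
time: 11.55
tool_pos: [0.4374, -0.0517, 0.0085]
ee_rot: [3.141, -0.0, 2.967]
wrist_force: [0.4, 0.6, 0.3]
width: 0.05
finger_force: 0.0
```

send_rows(
  rows=[
    [0, 0, 0, 0, 0, 0],
    [0, 0, 0, 0, 0, 0],
    [0, 0, 0, 0, 0, 0],
    [0, 0, 0, 0, 0, 0],
    [0, 0, 0, 0, 0, 0],
    [0, 0, 0, 0, 0, 0],
  ],
  grip=0,
)

```text
time: 12.05
tool_pos: [0.4375, -0.0517, 0.0086]
ee_rot: [3.142, -0.0, 2.968]
wrist_force: [0.1, 0.2, -0.4]
width: 0.0134
finger_force: 0.0
```

```bash
python3 - <<'E'
from h import *
im=optics.snapshot("wrist");m=optics.camera_model("wrist")
for b in blobs(im,m,.004,200):print(*b)
o=sensors.get_obs();print(o['tool_pos'],o['width'],o['joint_positions'])
C=-np.array(m['R']).T@m['t'];print(C)
top=optics.snapshot("top");sc=optics.snapshot("scene")
cv2.imwrite("pics/s3full.png",sc[:,:,::-1])
mt=optics.camera_model("scene");p=o['tool_pos'];print([w2p(p-[0,0,k],mt).round(0) for k in(0,.025)])
u,v=w2p(p,mt)[0].astype(int)
a=cv2.resize(im[200:360,200:460],None,fx=2,fy=2)
b=cv2.resize(sc[max(v-60,0):v+60,u-60:u+60],(400,400))
c=np.zeros((400,920,3),np.uint8);c[:320,:520]=a;c[:,520:]=b
cv2.imwrite("pics/w4.png",cv2.resize(c,(800,348))[:,:,::-1])
E
```

```text
[154. 301.] [ 432.2 -148.9   25.9   24.2  -22.9]
[325. 271.] [434.8 -50.9 124.7  23.8 -10.3]
[506. 219.] [420.7  51.5  70.6  18.4  -2. ]
[ 0.43745877 -0.05169989  0.00861594] 0.009512619751039467 [-2.46580497e-01 -4.08387198e-02  1.88011988e+00  1.22603795e-04
  1.30232150e+00 -1.64328592e+00]
[ 0.36112764 -0.03695727  0.19948678]
[array([[371., 235.]]), array([[370., 242.]])]
```

View pics/w4.png

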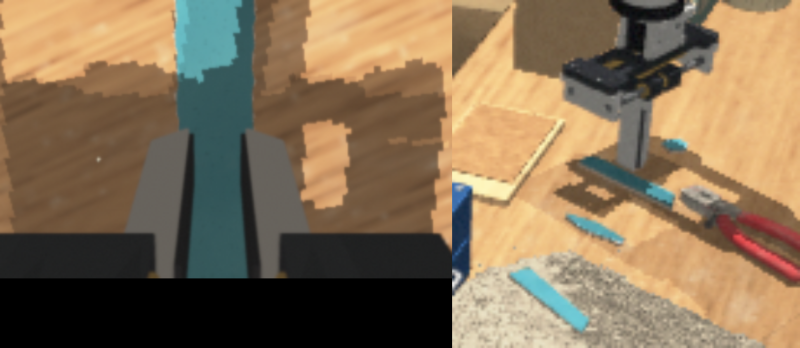

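In the scene crop the fingertip is at about pixel (373,233). The reported TCP projects to (371,235), so the tips are really at or above the reported TCP, not 25 mm ahead of it. I'll descend by feel with the fingers open.

send_rows(
  rows=[
    [0, 0, 0, 0, 0, 0],
    [0, 0, 0, 0, 0, 0],
    [0, 0, 0, 0, 0, 0],
    [0, 0, 0, 0, 0, 0],
    [0, 0, 0, 0, 0, 0],
    [0, 0, -1.5, 0, 0, 0],
    [0, 0, 0, 0, 0, 0],
  ],
  grip=50,
)

```text
time: 12.78
tool_pos: [0.4373, -0.0517, 0.0068]
ee_rot: [3.141, -0.0, 2.968]
wrist_force: [-0.5, -1.0, -0.0]
width: 0.0454
finger_force: 0.0
```

send_rows(
  rows=[
    [0, 0, -1.5, 0, 0, 0],
    [0, 0, 0, 0, 0, 0],
  ],
)

```text
time: 12.95
tool_pos: [0.4372, -0.0516, 0.0053]
ee_rot: [3.141, -0.001, 2.968]
wrist_force: [-0.5, 0.0, -0.5]
width: 0.0501
finger_force: 0.0
```

send_rows(
  rows=[
    [0, 0, -1.5, 0, 0, 0],
    [0, 0, 0, 0, 0, 0],
  ],
)

```text
time: 13.12
tool_pos: [0.4372, -0.0517, 0.0038]
ee_rot: [3.141, -0.001, 2.967]
wrist_force: [0.5, 0.2, -0.9]
width: 0.05
finger_force: 0.0
```

send_rows(
  rows=[
    [0, 0, -1.5, 0, 0, 0],
    [0, 0, 0, 0, 0, 0],
  ],
)

```text
time: 13.28
tool_pos: [0.4373, -0.0517, 0.0023]
ee_rot: [3.141, -0.0, 2.967]
wrist_force: [-0.9, 0.2, 0.1]
width: 0.0502
finger_force: 0.0
```

send_rows(
  rows=[
    [0, 0, -1.5, 0, 0, 0],
    [0, 0, 0, 0, 0, 0],
  ],
)

```text
time: 13.45
tool_pos: [0.4373, -0.0517, 0.0009]
ee_rot: [3.141, -0.0, 2.967]
wrist_force: [1.0, 0.2, 0.0]
width: 0.0496
finger_force: 0.0
```

send_rows(
  rows=[
    [0, 0, -1.5, 0, 0, 0],
    [0, 0, 0, 0, 0, 0],
  ],
)

```text
time: 13.62
tool_pos: [0.4373, -0.0517, -0.0006]
ee_rot: [3.141, -0.0, 2.968]
wrist_force: [-0.3, -0.7, -0.2]
width: 0.0499
finger_force: 0.0
```

send_rows(
  rows=[
    [0, 0, -1.5, 0, 0, 0],
    [0, 0, 0, 0, 0, 0],
  ],
)

```text
time: 13.78
tool_pos: [0.4373, -0.0517, -0.0022]
ee_rot: [3.141, -0.0, 2.967]
wrist_force: [-0.6, 1.0, 0.1]
width: 0.0501
finger_force: 0.0
```

```bash
python3 - <<'E'
from h import *
o=sensors.get_obs();print(o['tool_pos'],o['wrist_force'])
sc=optics.snapshot("scene");mt=optics.camera_model("scene");p=o['tool_pos'];print([w2p(p-[0,0,k],mt).round(1) for k in(0,.025)])
cv2.imwrite("pics/s5.png",cv2.resize(sc[190:270,320:420],(800,640))[:600,:,::-1])
E
```

```text
[ 0.43727792 -0.05169486 -0.00216326] [-0.62691287  0.97746479  0.09002011]
[array([[370.5, 237.8]]), array([[369.9, 244.6]])]
```

View pics/s5.png

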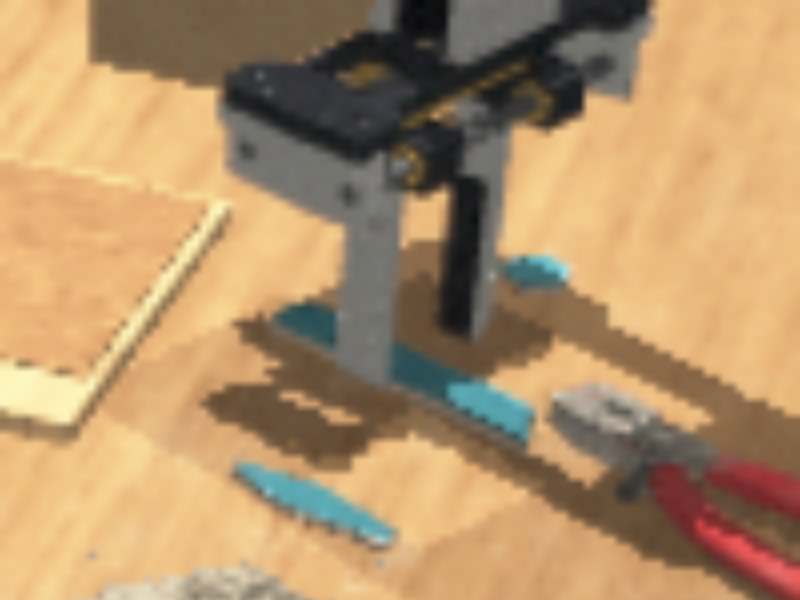

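```bash
python3 - <<'E'
from h import *
m=optics.camera_model("scene")
a=np.radians(-10);u=np.array([-np.sin(a),np.cos(a),0])
c=np.array([.4373,-.0517,0])
for d in(.025,.037,-.025,-.037):
  print(d,[w2p((c+u*d+[0,0,z])+np.array([np.cos(a),np.sin(a),0])*s,m).round(1)[0].tolist() for z in(0,.01,.02) for s in(-.008,.008)])
E
```

```text
0.025 [[367.5, 241.1], [363.5, 239.1], [367.7, 238.3], [363.7, 236.4], [368.0, 235.6], [364.0, 233.6]]
0.037 [[365.0, 242.5], [361.0, 240.5], [365.2, 239.8], [361.2, 237.8], [365.5, 237.0], [361.4, 235.0]]
-0.025 [[377.6, 235.3], [373.6, 233.4], [377.9, 232.6], [373.9, 230.7], [378.2, 229.8], [374.2, 227.9]]
-0.037 [[380.0, 234.0], [376.0, 232.1], [380.3, 231.2], [376.3, 229.4], [380.6, 228.5], [376.6, 226.6]]
```

The near fingertip is at about (366,238) and the far one at about (378,232). By the calibration, that puts the tips about 10 mm above the table, so there is further to go.

send_rows(
  rows=[
    [0, 0, -2, 0, 0, 0],
    [0, 0, -2, 0, 0, 0],
    [0, 0, 0, 0, 0, 0],
  ],
)

```text
time: 14.08
tool_pos: [0.4371, -0.0516, -0.0064]
ee_rot: [3.141, -0.001, 2.967]
wrist_force: [0.1, -0.4, 0.7]
width: 0.0497
finger_force: 0.0
```

send_rows(
  rows=[
    [0, 0, -1, 0, 0, 0],
    [0, 0, -1, 0, 0, 0],
    [0, 0, 0, 0, 0, 0],
  ],
)

```text
time: 14.33
tool_pos: [0.4373, -0.0517, -0.0081]
ee_rot: [3.141, -0.0, 2.968]
wrist_force: [-0.7, -0.4, 0.7]
width: 0.0499
finger_force: 0.0
```

send_rows(
  rows=[
    [0, 0, -1, 0, 0, 0],
    [0, 0, 0, 0, 0, 0],
    [0, 0, 0, 0, 0, 0],
  ],
)

```text
time: 14.58
tool_pos: [0.4374, -0.0517, -0.0089]
ee_rot: [3.141, -0.0, 2.968]
wrist_force: [-0.8, 0.2, -0.3]
width: 0.05
finger_force: 0.0
```

send_rows(
  rows=[
    [0, 0, -1, 0, 0, 0],
    [0, 0, 0, 0, 0, 0],
    [0, 0, 0, 0, 0, 0],
  ],
)

```text
time: 14.83
tool_pos: [0.4374, -0.0517, -0.0099]
ee_rot: [3.141, -0.0, 2.967]
wrist_force: [0.3, 0.1, -1.2]
width: 0.0502
finger_force: 0.0
```

send_rows(
  rows=[
    [0, 0, -1, 0, 0, 0],
    [0, 0, 0, 0, 0, 0],
    [0, 0, 0, 0, 0, 0],
  ],
)

```text
time: 15.08
tool_pos: [0.4374, -0.0517, -0.011]
ee_rot: [3.141, -0.0, 2.968]
wrist_force: [0.2, 0.1, 0.1]
width: 0.05
finger_force: 0.0
```

send_rows(
  rows=[
    [0, 0, -1, 0, 0, 0],
    [0, 0, 0, 0, 0, 0],
    [0, 0, 0, 0, 0, 0],
  ],
)

```text
time: 15.33
tool_pos: [0.4374, -0.0517, -0.0119]
ee_rot: [3.141, -0.0, 2.968]
wrist_force: [0.3, -0.4, -0.5]
width: 0.0502
finger_force: 0.0
```

send_rows(
  rows=[
    [0, 0, -1, 0, 0, 0],
    [0, 0, 0, 0, 0, 0],
    [0, 0, 0, 0, 0, 0],
  ],
)

```text
time: 15.58
tool_pos: [0.4376, -0.0517, -0.012]
ee_rot: [3.142, 0.0, 2.968]
wrist_force: [-2.2, 0.4, 5.4]
width: 0.0501
finger_force: 2.6
```

Contact. The table is at a TCP reading of −12 mm, so the tip height is the TCP z plus 12 mm. I'll rise 1 mm above the table and close.

send_rows(
  rows=[
    [0, 0, 2, 0, 0, 0],
    [0, 0, 0, 0, 0, 0],
    [0, 0, 0, 0, 0, 0],
    [0, 0, 0, 0, 0, 0],
    [0, 0, 0, 0, 0, 0],
    [0, 0, 0, 0, 0, 0],
    [0, 0, 0, 0, 0, 0],
  ],
  grip=0,
)

```text
time: 16.17
tool_pos: [0.4373, -0.0517, -0.0111]
ee_rot: [3.141, -0.0, 2.967]
wrist_force: [0.2, -0.4, -0.5]
width: 0.0239
finger_force: 30.0
```

send_rows(
  rows=[
    [0, 0, 10, 0, 0, 0],
    [0, 0, 20, 0, 0, 0],
    [0, 0, 30, 0, 0, 0],
    [0, 0, 0, 0, 0, 0],
  ],
)

```text
time: 16.5
tool_pos: [0.4415, -0.0527, 0.0553]
ee_rot: [-3.141, 0.011, 2.968]
wrist_force: [0.7, -1.2, 0.3]
width: 0.0242
finger_force: 30.0
```

send_rows(
  rows=[
    [15, 2, 10, 0, 0, -0.125],
    [15, 2, 10, 0, 0, -0.125],
    [15, 2, 5, 0, 0, -0.125],
    [15, 2, 0, 0, 0, -0.125],
    [15, 2, 0, 0, 0, -0.125],
    [15, 2, 0, 0, 0, -0.125],
    [15, 2, 0, 0, 0, -0.125],
    [15, 2, 0, 0, 0, -0.125],
  ],
)

```text
time: 17.17
tool_pos: [0.558, -0.0355, 0.074]
ee_rot: [-3.141, -0.0, 1.961]
wrist_force: [0.7, -0.5, -0.6]
width: 0.0241
finger_force: 30.0
```

send_rows(
  rows=[
    [15, 2, 0, 0, 0, -0.125],
    [15, 2, 0, 0, 0, -0.125],
    [0, 0, 0, 0, 0, 0],
    [0, 0, 0, 0, 0, 0],
    [0, 0, 0, 0, 0, 0],
    [0, 0, 0, 0, 0, 0],
  ],
)

```text
time: 17.67
tool_pos: [0.5866, -0.0318, 0.0741]
ee_rot: [-3.141, -0.0, 1.719]
wrist_force: [-0.3, 0.3, -0.5]
width: 0.0242
finger_force: 30.0
```

```bash
python3 - <<'E'
from h import *
o=sensors.get_obs();print(o['tool_pos'],o['ee_rot'],o['width'])
im=optics.snapshot("wrist");m=optics.camera_model("wrist");print(-np.array(m['R']).T@m['t']-o['tool_pos'])
np.save("m6.npy",m,allow_pickle=True)
cv2.imwrite("pics/w6.png",im[:,:,::-1])
for b in blobs(im,m,.075+.012,200):print(*b)
E
```

```text
[ 0.58660897 -0.03178774  0.07405064] [-3.14098329e+00 -1.02637688e-04  1.71892763e+00] 0.02422451495177974
[-0.01162106  0.07765131  0.19098003]
[115. 359.] [477.9 -86.6  17.6  15.9 -23.8]
[326. 274.] [584.7 -22.3 112.2  24.2 -81.9]
[96. 92.] [470.   50.2  48.   12.6  -5.2]
```

View pics/w6.png

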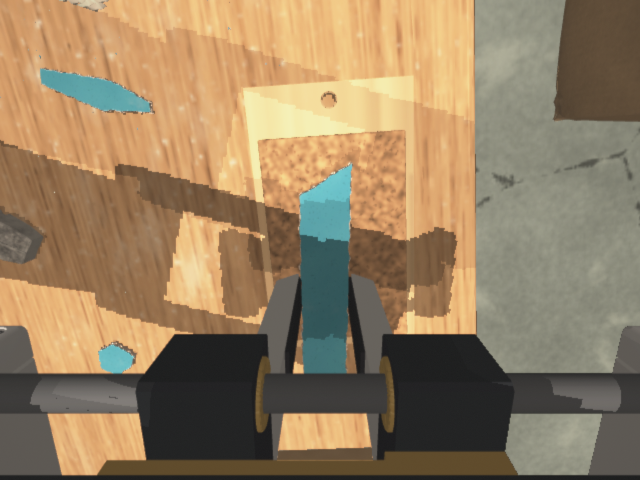

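The held strip's free end runs from (301,197) to (351,163). Plywood corners are at (244,88) and (413,76), and cork corners at (258,140) and (405,130). I'll compute the offsets from those.

```bash
python3 - <<'E'
from h import *
m=np.load("m6.npy",allow_pickle=True).item()
P=p2w([[244,88],[413,76]],.009,m)[:,:2]*1000; K=p2w([[258,140],[405,130],[407,300]],.012,m)[:,:2]*1000
print(P,K,np.linalg.norm(P[0]-P[1]),np.linalg.norm(K[0]-K[1]))
for A in(P,K):
  d=A[1]-A[0];print('yaw',np.degrees(np.arctan2(d[1],d[0])))
e=K[2]-K[1];print('right edge',np.degrees(np.arctan2(-e[1],-e[0]))-90)
y=np.radians(8.0);u=np.array([-np.sin(y),np.cos(y)])
print('centre',K[:2].mean(0)-75*u)
im=cv2.imread("pics/w6.png")[:,:,::-1].copy()
S=p2w([[301,197],[351,163],[302,330],[349,330]],.09,m)[:,:2]*1000;print(S,np.linalg.norm(S[2]-S[3]))
t=np.array([586.6,-31.8]);a=np.radians(180-81.9);v=np.array([np.cos(a),np.sin(a)]);print('along axis from tcp',(S-t)@v,'across',(S-t)@[-v[1],v[0]])
E
```

```text
[[519.0419657   68.96667276]
 [625.37475676  91.81175851]] [[531.67258404  38.1023427 ]
 [626.40216411  58.41413497]
 [652.33583544 -60.07155595]] 108.75918534887047 96.88272418765521
yaw 12.12540031935947
yaw 12.102041222894849
right edge 12.345975413990374
centre [589.47535665 -26.01186632]
[[567.82208681  17.39261521]
 [588.73476632  36.49609388]
 [577.38643201 -52.23124174]
 [601.82385582 -48.63746082]] 24.70026201705498
along axis from tcp [ 51.34768394  67.31395747 -18.9292096  -18.81454459] across [ 11.65927822 -11.73647293  12.00043741 -12.69955845]
```

```bash
python3 - <<'E'
from h import *
m=np.load("m6.npy",allow_pickle=True).item()
im=cv2.imread("pics/w6.png")[:,:,::-1].copy()
for b in blobs(im,m,.004,200):print(*b)
# cork segmentation in top (first shot)
mt=optics.camera_model("top");t=cv2.imread("pics/top0.png")[:,:,::-1].copy()
hsv=cv2.cvtColor(t,cv2.COLOR_RGB2HSV);print(hsv[200,415],hsv[205,376],hsv[245,400])
k=cv2.inRange(hsv,(20,60,150),(32,200,255));q=np.zeros_like(k);q[160:235,360:460]=k[160:235,360:460]
q=cv2.morphologyEx(q,cv2.MORPH_CLOSE,np.ones((3,3)))
c=max(cv2.findContours(q,cv2.RETR_EXTERNAL,cv2.CHAIN_APPROX_NONE)[0],key=lambda c:len(c))
w=p2w(c[:,0],.009,mt)[:,:2]*1000
print('ply top',cv2.minAreaRect(w.astype(np.float32)))
E
```

```text
[115. 359.] [ 432.7 -148.4   25.8   23.3  -23.8]
[326. 274.] [589.3 -54.1 164.4  35.4 -81.9]
[96. 92.] [421.   52.3  70.3  18.4  -5.2]
[ 14 154 186] [ 15 150 153] [ 16 150 204]
ply top ((576.29296875, -18.040016174316406), (78.48802947998047, 190.32717895507812), 12.174662590026855)
```

The wrist calibration re-measures strip_short to within 1 mm and agrees on a board yaw of 12.1° and a cork centre of (594.7, −25.1). Placing now.

send_rows(
  rows=[
    [8, 6, 0, 0, 0, 0.065],
    [0, 0, -30, 0, 0, 0],
    [0, 0, -25, 0, 0, 0],
    [0, 0, -12, 0, 0, 0],
    [0, 0, -3, 0, 0, 0],
    [0, 0, -2, 0, 0, 0],
    [0, 0, 0, 0, 0, 0],
    [0, 0, 0, 0, 0, 0],
  ],
)

```text
time: 18.38
tool_pos: [0.5966, -0.026, 0.0038]
ee_rot: [3.139, 0.001, 1.783]
wrist_force: [-0.6, 0.0, -0.4]
width: 0.0242
finger_force: 30.0
```

send_rows(
  rows=[
    [0, 0, -0.6, 0, 0, 0],
    [0, 0, 0, 0, 0, 0],
    [0, 0, 0, 0, 0, 0],
  ],
)

```text
time: 18.63
tool_pos: [0.596, -0.0258, 0.0024]
ee_rot: [3.14, 0.0, 1.783]
wrist_force: [0.8, 0.8, -0.3]
width: 0.0236
finger_force: 30.0
```

send_rows(
  rows=[
    [0, 0, 0, 0, 0, 0],
    [0, 0, 0, 0, 0, 0],
    [0, 0, 0, 0, 0, 0],
  ],
)

```text
time: 18.88
tool_pos: [0.5955, -0.0257, 0.0016]
ee_rot: [3.141, 0.0, 1.783]
wrist_force: [-0.5, 0.0, -0.0]
width: 0.0239
finger_force: 30.0
```

send_rows(
  rows=[
    [0, 0, -0.7, 0, 0, 0],
    [0, 0, 0, 0, 0, 0],
    [0, 0, 0, 0, 0, 0],
  ],
)

```text
time: 19.13
tool_pos: [0.5956, -0.0257, 0.001]
ee_rot: [3.141, 0.0, 1.783]
wrist_force: [0.4, 0.1, 0.8]
width: 0.0239
finger_force: 30.0
```

Now open to 40 mm, rise and look.

send_rows(
  rows=[
    [0, 0, 0, 0, 0, 0],
    [0, 0, 0, 0, 0, 0],
    [0, 0, 0, 0, 0, 0],
    [0, 0, 0, 0, 0, 0],
  ],
  grip=44,
)

```text
time: 19.47
tool_pos: [0.5954, -0.0257, 0.0007]
ee_rot: [3.142, -0.0, 1.782]
wrist_force: [-0.4, -0.5, -0.1]
width: 0.0436
finger_force: 0.0
```

send_rows(
  rows=[
    [0, 0, 10, 0, 0, 0],
    [0, 0, 40, 0, 0, 0],
    [0, 0, 40, 0, 0, 0],
    [-17, 30, 40, 0, 0, 0.1],
    [-23, 34, 0, 0, 0, 0.12],
    [-23, 34, 0, 0, 0, 0.12],
    [-23, 34, 0, 0, 0, 0.12],
    [-23, 34, 0, 0, 0, 0.12],
  ],
)

```text
time: 20.13
tool_pos: [0.4892, 0.1352, 0.1237]
ee_rot: [3.14, 0.001, 2.368]
wrist_force: [0.4, 1.2, -1.0]
width: 0.0437
finger_force: 0.0
```

send_rows(
  rows=[
    [-23, 34, 0, 0, 0, 0.12],
    [-23, 10, 0, 0, 0, 0.12],
    [-23, 0, 0, 0, 0, 0.12],
    [-23, 0, 0, 0, 0, 0.06],
    [0, 0, 0, 0, 0, 0],
    [0, 0, 0, 0, 0, 0],
    [0, 0, 0, 0, 0, 0],
    [0, 0, 0, 0, 0, 0],
  ],
)

```text
time: 20.8
tool_pos: [0.3991, 0.1778, 0.1228]
ee_rot: [3.141, 0.001, 2.781]
wrist_force: [0.3, 0.0, 0.2]
width: 0.0437
finger_force: 0.0
```

```bash
python3 - <<'E'
from h import *
o=sensors.get_obs();print(o['tool_pos'],o['ee_rot'],o['width'],o['joint_positions'])
m=optics.camera_model("wrist");im=optics.snapshot("wrist")
cv2.imwrite("pics/w7.png",im[:,:,::-1])
for b in blobs(im,m,.006,200):print(*b)
t=optics.snapshot("top");mt=optics.camera_model("top");cv2.imwrite("pics/t7.png",t[:,:,::-1])
for b in blobs(t,mt,.016,roi=(350,160,470,240)):print('board',*b)
E
```

```text
[0.39913066 0.17783312 0.12282245] [3.14096551e+00 9.29203959e-04 2.78113086e+00] 0.04372652098332222 [ 2.89303008e-01 -1.44620257e-01  1.73638183e+00 -6.28311060e-05
  1.54871180e+00 -9.21030461e-01]
[203. 300.] [419.7  53.3  69.8  17.9  -5.9]
[328. 217.] [388.1 185.5 108.8  22.1 -21. ]
[445. 118.] [346.2 299.8  34.7  29.6 -68.4]
board [413. 195.] [595.3 -28.  124.2  20.3 -78.4]
```

Strip_long lies on the cork at about (594, −25.5), 101.6°. Strip_mid is at (388,185.5) on the mat, −21°.

send_rows(
  rows=[
    [-11, 8, -35, 0, 0, -0.006],
    [0, 0, -35, 0, 0, 0],
    [0, 0, -35, 0, 0, 0],
    [0, 0, -18, 0, 0, 0],
    [0, 0, -4, 0, 0, 0],
    [0, 0, -2, 0, 0, 0],
    [0, 0, 0, 0, 0, 0],
    [0, 0, 0, 0, 0, 0],
  ],
)

```text
time: 21.57
tool_pos: [0.3889, 0.1864, -0.0049]
ee_rot: [3.139, 0.003, 2.776]
wrist_force: [-0.4, -0.8, 0.1]
width: 0.0441
finger_force: 0.0
```

send_rows(
  rows=[
    [0, 0, -1, 0, 0, 0],
    [0, 0, -1, 0, 0, 0],
    [0, 0, 0, 0, 0, 0],
    [0, 0, 0, 0, 0, 0],
    [0, 0, 0, 0, 0, 0],
  ],
)

```text
time: 21.98
tool_pos: [0.3872, 0.186, -0.0083]
ee_rot: [3.141, 0.0, 2.777]
wrist_force: [-0.7, -0.2, -0.1]
width: 0.044
finger_force: 0.0
```

send_rows(
  rows=[
    [0, 0, -0.5, 0, 0, 0],
    [0, 0, 0, 0, 0, 0],
    [0, 0, 0, 0, 0, 0],
  ],
)

```text
time: 22.23
tool_pos: [0.3869, 0.1859, -0.0092]
ee_rot: [-3.142, -0.0, 2.777]
wrist_force: [0.7, -0.2, 0.4]
width: 0.0441
finger_force: 0.0
```

send_rows(
  rows=[
    [0, 0, 0, 0, 0, 0],
    [0, 0, 0, 0, 0, 0],
    [0, 0, 0, 0, 0, 0],
    [0, 0, 0, 0, 0, 0],
    [0, 0, 10, 0, 0, 0],
    [0, 0, 20, 0, 0, 0],
    [0, 0, 30, 0, 0, 0],
    [0, 0, 25, 0, 0, 0],
  ],
  grip=0,
)

```text
time: 22.9
tool_pos: [0.3869, 0.1859, 0.0776]
ee_rot: [3.142, -0.0, 2.776]
wrist_force: [0.4, 0.2, -1.2]
width: 0.0218
finger_force: 30.0
```

send_rows(
  rows=[
    [26, -26, 0, 0, 0, -0.124],
    [26, -26, 0, 0, 0, -0.124],
    [26, -26, 0, 0, 0, -0.124],
    [26, -26, 0, 0, 0, -0.124],
    [26, -26, 0, 0, 0, -0.124],
    [26, -26, 0, 0, 0, -0.124],
    [26, -26, 0, 0, 0, -0.124],
    [26, -26, 0, 0, 0, -0.124],
  ],
)

```text
time: 23.57
tool_pos: [0.5962, -0.0236, 0.0765]
ee_rot: [3.141, 0.0, 1.778]
wrist_force: [-0.2, 0.8, -0.2]
width: 0.0222
finger_force: 30.0
```

send_rows(
  rows=[
    [0, -3, 0, 0, 0, 0],
    [0, 0, 0, 0, 0, 0],
    [0, 0, 0, 0, 0, 0],
    [0, 0, 0, 0, 0, 0],
    [0, 0, 0, 0, 0, 0],
  ],
)

```text
time: 23.98
tool_pos: [0.5943, -0.0238, 0.0764]
ee_rot: [3.141, -0.0, 1.787]
wrist_force: [-0.1, 0.3, -0.6]
width: 0.0218
finger_force: 30.0
```

```bash
python3 - <<'E'
from h import *
o=sensors.get_obs();print(o['tool_pos'],o['ee_rot'],o['width'])
m=optics.camera_model("wrist");im=optics.snapshot("wrist")
cv2.imwrite("pics/w8.png",im[:,:,::-1]);np.save("m8.npy",m,allow_pickle=True)
E
```

```text
[ 0.5943121  -0.02375493  0.07635005] [ 3.14128338e+00 -2.13255794e-04  1.78658429e+00] 0.021846756948081938
```

View pics/w8.png

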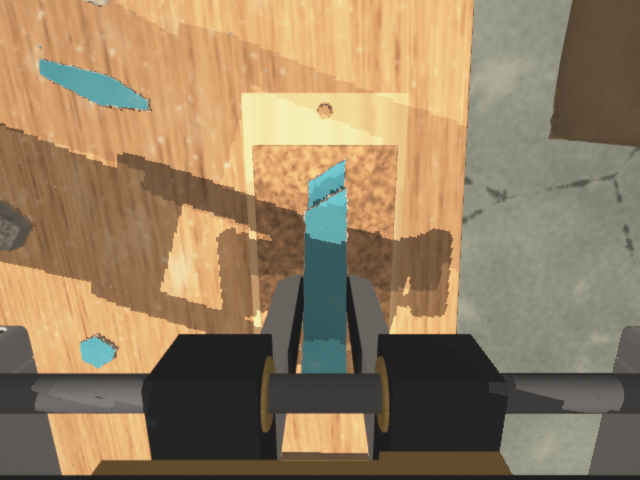

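The held strip_mid ends at (305,213) and (347,188). strip_long's end is at (308,182) and (346,160), with the cork top edge from (252,146) to (398,146).

```bash
python3 - <<'E'
from h import *
m=np.load("m8.npy",allow_pickle=True).item()
t=np.array([594.3,-23.8]);a=np.radians(102.1);v=np.array([np.cos(a),np.sin(a)]);n=np.array([-v[1],v[0]])
for nm,px,z in(("mid",[[305,213],[347,188],[304,320],[346,320]],.092),("long",[[308,182],[346,160]],.016),("cork",[[252,146],[398,146]],.012)):
  S=p2w(px,z,m)[:,:2]*1000-t;print(nm,(S@v).round(1),(S@n).round(1))
E
```

```text
mid [ 43.7  55.7 -13.1 -13.1] [  9.7 -10.3  10.9 -11. ]
long [49.8 64.4] [ 11.5 -13.9]
cork [73.2 73.5] [ 48.9 -48.8]
```

send_rows(
  rows=[
    [1, 0, -30, 0, 0, 0],
    [0, 0, -25, 0, 0, 0],
    [0, 0, -11, 0, 0, 0],
    [0, 0, -3, 0, 0, 0],
    [0, 0, -1.5, 0, 0, 0],
    [0, 0, 0, 0, 0, 0],
    [0, 0, 0, 0, 0, 0],
    [0, 0, 0, 0, 0, 0],
  ],
)

```text
time: 24.7
tool_pos: [0.5971, -0.0252, 0.007]
ee_rot: [3.139, 0.001, 1.785]
wrist_force: [-0.1, -0.3, -0.4]
width: 0.022
finger_force: 30.0
```

send_rows(
  rows=[
    [0, 0, 0, 0, 0, 0],
    [0, 0, -0.5, 0, 0, 0],
    [0, 0, 0, 0, 0, 0],
    [0, 0, 0, 0, 0, 0],
    [0, 0, 0, 0, 0, 0],
  ],
)

```text
time: 25.12
tool_pos: [0.5961, -0.0251, 0.0049]
ee_rot: [3.142, 0.0, 1.784]
wrist_force: [-0.1, 0.5, 0.4]
width: 0.0222
finger_force: 30.0
```

send_rows(
  rows=[
    [0, 0, -0.5, 0, 0, 0],
    [0, 0, 0, 0, 0, 0],
    [0, 0, 0, 0, 0, 0],
  ],
)

```text
time: 25.37
tool_pos: [0.5961, -0.0251, 0.0045]
ee_rot: [3.141, 0.0, 1.784]
wrist_force: [-0.2, 0.6, 0.7]
width: 0.022
finger_force: 30.0
```

send_rows(
  rows=[
    [0, 0, 0, 0, 0, 0],
    [0, 0, 0, 0, 0, 0],
    [0, 0, 0, 0, 0, 0],
    [0, 0, 0, 0, 0, 0],
    [0, 0, 10, 0, 0, 0],
    [0, 0, 35, 0, 0, 0],
    [0, 0, 35, 0, 0, 0],
  ],
  grip=44,
)

```text
time: 25.95
tool_pos: [0.5942, -0.0248, 0.0835]
ee_rot: [-3.137, -0.002, 1.784]
wrist_force: [1.5, -0.1, -0.4]
width: 0.0443
finger_force: 0.0
```

send_rows(
  rows=[
    [-16, 7, 20, 0, 0, 0.12],
    [-16, 7, 0, 0, 0, 0.12],
    [-16, 7, 0, 0, 0, 0.12],
    [-16, 7, 0, 0, 0, 0.12],
    [-16, 7, 0, 0, 0, 0.12],
    [-16, 7, 0, 0, 0, 0.12],
    [-16, 7, 0, 0, 0, 0.12],
    [-16, 7, 0, 0, 0, 0.12],
  ],
)

```text
time: 26.62
tool_pos: [0.4674, 0.0313, 0.1053]
ee_rot: [3.141, 0.001, 2.75]
wrist_force: [-0.3, -0.1, 0.4]
width: 0.0439
finger_force: 0.0
```

send_rows(
  rows=[
    [-16, 7, 0, 0, 0, 0.12],
    [-16, 7, 0, 0, 0, 0.12],
    [-16, 7, 0, 0, 0, 0.07],
    [0, 0, 0, 0, 0, 0],
    [0, 0, 0, 0, 0, 0],
    [0, 0, 0, 0, 0, 0],
    [0, 0, 0, 0, 0, 0],
  ],
)

```text
time: 27.2
tool_pos: [0.4209, 0.0516, 0.1047]
ee_rot: [3.142, 0.001, 3.053]
wrist_force: [0.5, -0.4, -0.7]
width: 0.044
finger_force: 0.0
```

```bash
python3 - <<'E'
from h import *
o=sensors.get_obs();print(o['tool_pos'],o['ee_rot'],o['width'])
m=optics.camera_model("wrist");im=optics.snapshot("wrist")
cv2.imwrite("pics/w9.png",im[:,:,::-1])
for b in blobs(im,m,.004,200):print(*b)
t=optics.snapshot("top");mt=optics.camera_model("top");cv2.imwrite("pics/t9.png",t[:,:,::-1])
for b in blobs(t,mt,.018,roi=(350,160,470,240)):print('board',*b)
E
```

```text
[0.42094034 0.05161149 0.1047461 ] [3.14157813e+00 9.04597864e-04 3.05308984e+00] 0.04397310908117665
[277. 430.] [605.8 -10.2  70.7  22.  -77.9]
[ 85. 271.] [ 431.9 -148.6   24.8   24.4   54.2]
[324. 235.] [420.6  52.3  70.   17.2  -5.7]
[634. 114.] [348.5 289.8  28.7  11.7   7.6]
board [416. 193.] [597.2 -33.3 111.8  19.9 -77.4]
```

send_rows(
  rows=[
    [0, 0.5, -35, 0, 0, 0],
    [0, 0, -35, 0, 0, 0],
    [0, 0, -30, 0, 0, 0],
    [0, 0, -10, 0, 0, 0],
    [0, 0, -4, 0, 0, 0],
    [0, 0, -1.5, 0, 0, 0],
    [0, 0, 0, 0, 0, 0],
    [0, 0, 0, 0, 0, 0],
  ],
)

```text
time: 27.97
tool_pos: [0.422, 0.0524, -0.0092]
ee_rot: [3.141, 0.004, 3.054]
wrist_force: [0.1, -0.0, 0.0]
width: 0.0438
finger_force: 0.0
```

send_rows(
  rows=[
    [0, 0, 0, 0, 0, 0],
    [0, 0, 0, 0, 0, 0],
    [0, 0, 0, 0, 0, 0],
  ],
)

```text
time: 28.22
tool_pos: [0.4208, 0.0525, -0.0102]
ee_rot: [3.141, 0.002, 3.055]
wrist_force: [-0.8, 0.2, 0.5]
width: 0.0439
finger_force: 0.0
```

send_rows(
  rows=[
    [0, 0, 0, 0, 0, 0],
    [0, 0, 0, 0, 0, 0],
    [0, 0, 0, 0, 0, 0],
    [0, 0, 0, 0, 0, 0],
    [0, 0, 10, 0, 0, 0],
    [0, 0, 20, 0, 0, 0],
    [0, 0, 30, 0, 0, 0],
    [0, 0, 25, 0, 0, 0],
  ],
  grip=0,
)

```text
time: 28.88
tool_pos: [0.4198, 0.0525, 0.0755]
ee_rot: [3.141, -0.0, 3.054]
wrist_force: [0.8, 0.2, 0.4]
width: 0.0182
finger_force: 30.0
```

send_rows(
  rows=[
    [16, -7, 0, 0, 0, -0.12],
    [16, -7, 0, 0, 0, -0.12],
    [16, -7, 0, 0, 0, -0.12],
    [16, -7, 0, 0, 0, -0.12],
    [16, -7, 0, 0, 0, -0.12],
    [16, -7, 0, 0, 0, -0.12],
    [16, -7, 0, 0, 0, -0.12],
    [16, -7, 0, 0, 0, -0.12],
  ],
)

```text
time: 29.55
tool_pos: [0.5489, -0.0039, 0.0745]
ee_rot: [3.141, 0.0, 2.089]
wrist_force: [0.3, 0.5, -0.1]
width: 0.018
finger_force: 30.0
```

send_rows(
  rows=[
    [16, -7, 0, 0, 0, -0.12],
    [16, -7, 0, 0, 0, -0.12],
    [16, -7, 0, 0, 0, -0.07],
    [0, 0, 0, 0, 0, 0],
    [0, 0, 0, 0, 0, 0],
    [0, 0, 0, 0, 0, 0],
    [0, 0, 0, 0, 0, 0],
    [0, 0, 0, 0, 0, 0],
  ],
)

```text
time: 30.22
tool_pos: [0.5953, -0.0241, 0.0741]
ee_rot: [-3.141, -0.0, 1.786]
wrist_force: [0.4, 0.5, -0.5]
width: 0.0182
finger_force: 30.0
```

```bash
python3 - <<'E'
from h import *
o=sensors.get_obs();print(o['tool_pos'],o['ee_rot'],o['width'])
m=optics.camera_model("wrist");im=optics.snapshot("wrist")
cv2.imwrite("pics/w10.png",im[120:400,200:460,::-1].repeat(2,0).repeat(2,1));np.save("m10.npy",m,allow_pickle=True)
E
```

```text
[ 0.59529995 -0.02406868  0.0741037 ] [-3.14148535e+00 -1.39905532e-04  1.78563648e+00] 0.018174427210198636
```

View pics/w10.png

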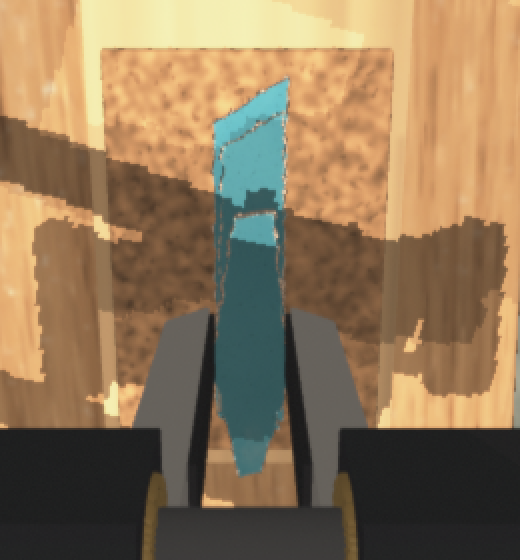

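The crop shows the whole held strip_short, with ends at full-image pixels (327,227) and (325,357). Below it strip_mid's end is at (311,194)–(340,176).

```bash
python3 - <<'E'
from h import *
m=np.load("m10.npy",allow_pickle=True).item()
t=np.array([595.3,-24.1]);a=np.radians(102.1);v=np.array([np.cos(a),np.sin(a)]);n=np.array([-v[1],v[0]])
for nm,px,z in(("short",[[327.5,227],[325,357],[307.5,300],[343,300]],.089),("mid",[[311,193.5],[340.5,176.5]],.020),("long",[[307,181],[345,159]],.016),("cork",[[252,144.5],[396,144.5]],.012)):
  S=p2w(px,z,m)[:,:2]*1000-t;print(nm,(S@v).round(1),(S@n).round(1))
E
```

```text
short [ 36.6 -35.6  -2.2  -2.1] [-1.2 -0.1  9.  -9.3]
mid [42.9 54.1] [  9.2 -10.2]
long [50.7 65.2] [ 12.  -13.2]
cork [74.2 74.4] [ 48.3 -47. ]
```

send_rows(
  rows=[
    [1, -2.5, -30, 0, 0, 0],
    [0, 0, -20, 0, 0, 0],
    [0, 0, -10, 0, 0, 0],
    [0, 0, -3, 0, 0, 0],
    [0, 0, -1.5, 0, 0, 0],
    [0, 0, 0, 0, 0, 0],
    [0, 0, 0, 0, 0, 0],
    [0, 0, 0, 0, 0, 0],
  ],
)

```text
time: 30.93
tool_pos: [0.598, -0.0271, 0.0106]
ee_rot: [3.139, 0.001, 1.785]
wrist_force: [-1.0, -0.4, 0.1]
width: 0.0182
finger_force: 30.0
```

send_rows(
  rows=[
    [0, 0, 0, 0, 0, 0],
    [0, 0, -0.5, 0, 0, 0],
    [0, 0, 0, 0, 0, 0],
    [0, 0, 0, 0, 0, 0],
    [0, 0, 0, 0, 0, 0],
  ],
)

```text
time: 31.35
tool_pos: [0.5975, -0.0272, 0.0093]
ee_rot: [3.14, 0.0, 1.784]
wrist_force: [0.4, 1.0, 1.0]
width: 0.0181
finger_force: 30.0
```

send_rows(
  rows=[
    [0, 0, -0.5, 0, 0, 0],
    [0, 0, 0, 0, 0, 0],
    [0, 0, 0, 0, 0, 0],
  ],
)

```text
time: 31.6
tool_pos: [0.5976, -0.0272, 0.0091]
ee_rot: [3.14, 0.001, 1.785]
wrist_force: [0.4, 0.9, 4.1]
width: 0.0183
finger_force: 30.0
```

send_rows(
  rows=[
    [0, 0, 0, 0, 0, 0],
    [0, 0, 0, 0, 0, 0],
    [0, 0, 0, 0, 0, 0],
    [0, 0, 0, 0, 0, 0],
    [0, 0, 10, 0, 0, 0],
    [0, 0, 35, 0, 0, 0],
    [0, 0, 35, 0, 0, 0],
  ],
  grip=44,
)

```text
time: 32.18
tool_pos: [0.595, -0.0268, 0.0871]
ee_rot: [-3.136, -0.002, 1.784]
wrist_force: [0.3, 0.6, -0.3]
width: 0.0438
finger_force: 0.0
```

send_rows(
  rows=[
    [-20.5, -15, 20, 0, 0, 0.12],
    [-20.5, -15, 0, 0, 0, 0.12],
    [-20.5, -15, 0, 0, 0, 0.12],
    [-20.5, -15, 0, 0, 0, 0.12],
    [-20.5, -15, 0, 0, 0, 0.12],
    [-20.5, -15, 0, 0, 0, 0.12],
    [-20.5, -15, 0, 0, 0, 0.12],
    [-20.5, -15, 0, 0, 0, 0.12],
  ],
)

```text
time: 32.85
tool_pos: [0.432, -0.1476, 0.1091]
ee_rot: [-3.142, 0.001, 2.751]
wrist_force: [-1.3, -0.4, -0.2]
width: 0.0439
finger_force: 0.0
```

send_rows(
  rows=[
    [0, 0, 0, 0, 0, 0],
    [0, 0, 0, 0, 0, 0],
    [0, 0, 0, 0, 0, 0],
    [0, 0, 0, 0, 0, 0],
    [0, 0, 0, 0, 0, 0],
  ],
)

```text
time: 33.27
tool_pos: [0.4338, -0.1465, 0.1084]
ee_rot: [3.141, 0.0, 2.745]
wrist_force: [0.3, -0.7, 0.1]
width: 0.044
finger_force: 0.0
```

```bash
python3 - <<'E'
from h import *
o=sensors.get_obs();print(o['tool_pos'],o['ee_rot'],o['width'])
m=optics.camera_model("wrist");im=optics.snapshot("wrist")
k=teal(im)
for c in cv2.findContours(k,cv2.RETR_EXTERNAL,cv2.CHAIN_APPROX_NONE)[0]:
  if cv2.contourArea(c)<200: continue
  w=(p2w(c[:,0],.004,m)[:,:2]*1000).astype(np.float32);M=cv2.moments(w)
  print(M['m10']/M['m00'],M['m01']/M['m00'],cv2.minAreaRect(w),cv2.approxPolyDP(w,2,True)[:,0].round().tolist() if len(w)<250 else '')
t=optics.snapshot("top");mt=optics.camera_model("top");cv2.imwrite("pics/t11.png",t[:,:,::-1])
for b in blobs(t,mt,.02,roi=(350,160,470,240)):print('board',*b)
bx=p2w([[255,205],[318,190],[328,237],[268,252]],.1,mt);print(bx.mean(0))
cv2.imwrite("pics/box.png",cv2.resize(t[160:270,240:460,::-1],(800,400),interpolation=cv2.INTER_CUBIC))
E
```

```text
[ 0.43375964 -0.1465058   0.10844404] [3.14122510e+00 8.75362867e-05 2.74505845e+00] 0.04398952085458439
604.5617938208574 10.573954674027995 ((602.5231323242188, 10.584922790527344), (23.64257049560547, 48.465354919433594), 15.366706848144531) [[607.0, 37.0], [591.0, 22.0], [599.0, -16.0], [599.0, 9.0], [603.0, 16.0], [605.0, 15.0], [605.0, -12.0], [619.0, -7.0]]
592.5192912380835 27.443097304432747 ((590.1629638671875, 17.214344024658203), (63.135353088378906, 18.671730041503906), 77.47968292236328) [[603.0, 47.0], [583.0, 27.0], [592.0, -16.0], [586.0, 22.0], [604.0, 38.0]]
433.04477291426775 -148.934100537614 ((432.5513000488281, -149.11630249023438), (22.360252380371094, 24.74875259399414), 66.41519927978516) [[423.0, -157.0], [436.0, -162.0], [444.0, -154.0], [446.0, -143.0], [430.0, -137.0], [421.0, -145.0]]
board [421. 192.] [598.9 -43.   90.9  19.9 -77.4]
[0.51939337 0.27042131 0.1       ]
```

View pics/box.png

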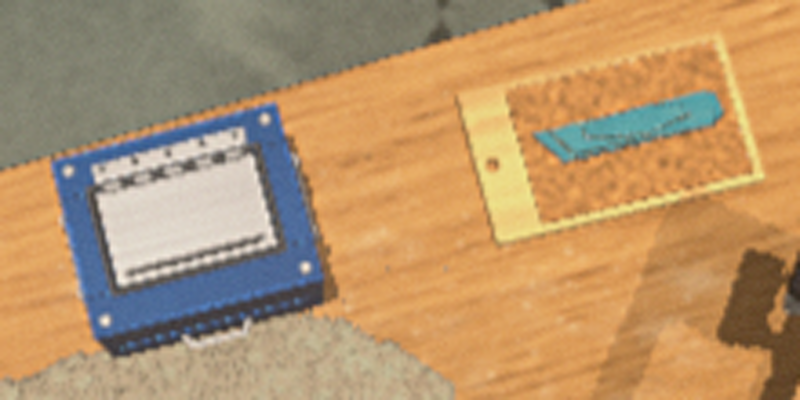

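The crop shows the pile aligned on the cork, and the box with its flap shut (hinge leaf on the far side). Now grasping chip_round, whose parallel edges run along −21°.

send_rows(
  rows=[
    [-1, -2.5, -35, 0, 0, 0.03],
    [0, 0, -35, 0, 0, 0],
    [0, 0, -30, 0, 0, 0],
    [0, 0, -12, 0, 0, 0],
    [0, 0, -5, 0, 0, 0],
    [0, 0, -2.3, 0, 0, 0],
    [0, 0, 0, 0, 0, 0],
    [0, 0, 0, 0, 0, 0],
  ],
)

```text
time: 34.03
tool_pos: [0.4334, -0.1501, -0.0096]
ee_rot: [-3.141, 0.003, 2.775]
wrist_force: [1.0, -0.1, 0.5]
width: 0.044
finger_force: 0.0
```

send_rows(
  rows=[
    [0, 0, 0, 0, 0, 0],
    [0, 0, 0, 0, 0, 0],
    [0, 0, 0, 0, 0, 0],
  ],
)

```text
time: 34.28
tool_pos: [0.4327, -0.1499, -0.01]
ee_rot: [-3.141, 0.002, 2.774]
wrist_force: [0.8, 0.8, 1.0]
width: 0.0442
finger_force: 0.0
```

send_rows(
  rows=[
    [0, 0, 0, 0, 0, 0],
    [0, 0, 0, 0, 0, 0],
    [0, 0, 0, 0, 0, 0],
    [0, 0, 0, 0, 0, 0],
    [0, 0, 10, 0, 0, 0],
    [0, 0, 40, 0, 0, 0],
    [0, 0, 40, 0, 0, 0],
    [0, 0, 40, 0, 0, 0],
  ],
  grip=0,
)

```text
time: 34.95
tool_pos: [0.4313, -0.1492, 0.1207]
ee_rot: [3.141, -0.001, 2.774]
wrist_force: [0.5, -0.1, -0.1]
width: 0.0239
finger_force: 30.0
```

send_rows(
  rows=[
    [7, 35, 20, 0, 0, 0.08],
    [7, 35, 10, 0, 0, 0.08],
    [7, 35, 0, 0, 0, 0.08],
    [7, 35, 0, 0, 0, 0.08],
    [7, 35, 0, 0, 0, 0.08],
    [7, 35, 0, 0, 0, 0.08],
    [7, 35, 0, 0, 0, 0.08],
    [7, 35, 0, 0, 0, 0.02],
  ],
)

```text
time: 35.62
tool_pos: [0.4881, 0.1323, 0.15]
ee_rot: [-3.142, 0.001, -2.926]
wrist_force: [1.3, -0.6, -0.4]
width: 0.0244
finger_force: 30.0
```

send_rows(
  rows=[
    [7, 35, 0, 0, 0, 0],
    [7, 35, 0, 0, 0, 0],
    [7, 35, 0, 0, 0, 0],
    [7, 35, 0, 0, 0, 0],
    [0, 0, 0, 0, 0, 0],
    [0, 0, 0, 0, 0, 0],
    [0, 0, 0, 0, 0, 0],
    [0, 0, 0, 0, 0, 0],
  ],
)

```text
time: 36.28
tool_pos: [0.516, 0.2693, 0.1495]
ee_rot: [-3.141, 0.0, -2.93]
wrist_force: [0.4, -0.1, -0.7]
width: 0.0246
finger_force: 30.0
```

```bash
python3 - <<'E'
from h import *
o=sensors.get_obs();print(o['tool_pos'],o['ee_rot'],o['width'],o['joint_positions'])
m=optics.camera_model("wrist");im=optics.snapshot("wrist")
cv2.imwrite("pics/w12.png",im[:,:,::-1]);np.save("m12.npy",m,allow_pickle=True)
E
```

```text
[0.51601064 0.26930621 0.14945822] [-3.14121531e+00  1.08863455e-04 -2.92986758e+00] 0.02455355988675825 [ 3.83863824e-01  1.70549678e-01  1.36433950e+00 -3.90665317e-04
  1.60666086e+00 -1.39867157e+00]
```

View pics/w12.png

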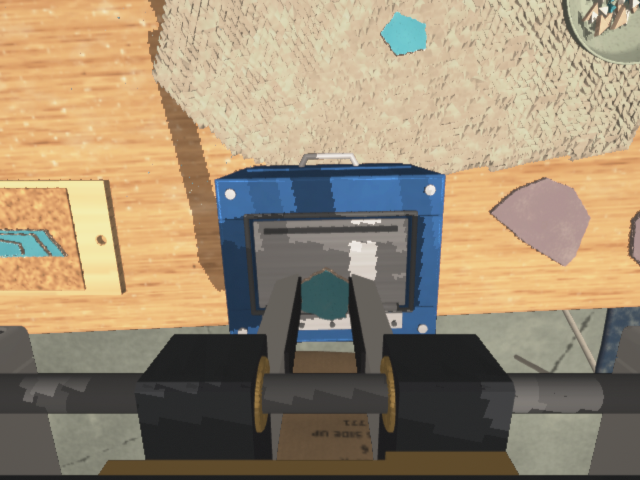

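The box top corners are at (217,182) and (445,176), with screws at (230,194), (430,189), (243,331) and (423,328). The opening's near edge runs (247,217)–(412,213), and the chip is held between the pads.

```bash
python3 - <<'E'
from h import *
m=np.load("m12.npy",allow_pickle=True).item()
A=p2w([[230,194],[430,189],[423,328],[243,331],[217,182],[445,176],[247,217],[412,213]],.1,m)[:,:2]*1000;print(A.round(1).tolist())
for i,j in((0,1),(3,2),(0,3),(1,2),(4,5),(6,7)):
  d=A[j]-A[i];print(i,j,np.linalg.norm(d).round(1),np.degrees(np.arctan2(d[1],d[0])).round(1))
print('screw centre',A[:4].mean(0))
y=np.radians(12);ex=np.array([np.cos(y),np.sin(y)])
print(A[4:6].mean(0)+60*ex,A[6:].mean(0)+33*ex)
E
```

```text
[[487.7, 201.8], [457.4, 328.3], [554.9, 351.6], [584.3, 225.1], [481.7, 192.5], [447.4, 335.4], [500.5, 215.0], [475.2, 321.2]]
0 1 130.1 103.5
3 2 129.9 103.1
0 3 99.3 13.6
1 2 100.2 13.5
4 5 146.9 103.5
6 7 109.1 103.4
screw centre [521.05974309 276.73089775]
[523.24053869 276.43295374] [520.10904517 274.95078904]
```

send_rows(
  rows=[
    [-7, 23, 0, 0, 0, 0.025],
    [0, 0, -30, 0, 0, 0],
    [0, 0, -20, 0, 0, 0],
    [0, 0, -6, 0, 0, 0],
    [0, 0, -2, 0, 0, 0],
    [0, 0, 0, 0, 0, 0],
    [0, 0, 0, 0, 0, 0],
    [0, 0, 0, 0, 0, 0],
  ],
)

```text
time: 37.0
tool_pos: [0.5102, 0.2935, 0.093]
ee_rot: [3.141, 0.003, -2.904]
wrist_force: [0.2, -0.2, 0.5]
width: 0.0243
finger_force: 30.0
```

send_rows(
  rows=[
    [0, 0, -0.7, 0, 0, 0],
    [0, 0, 0, 0, 0, 0],
    [0, 0, 0, 0, 0, 0],
  ],
)

```text
time: 37.25
tool_pos: [0.5093, 0.2936, 0.091]
ee_rot: [3.141, 0.001, -2.904]
wrist_force: [0.3, 0.2, 0.1]
width: 0.0242
finger_force: 30.0
```

send_rows(
  rows=[
    [0, 0, -0.7, 0, 0, 0],
    [0, 0, 0, 0, 0, 0],
    [0, 0, 0, 0, 0, 0],
  ],
)

```text
time: 37.5
tool_pos: [0.509, 0.2935, 0.0896]
ee_rot: [3.142, -0.0, -2.904]
wrist_force: [0.8, 0.3, -0.4]
width: 0.0244
finger_force: 30.0
```

send_rows(
  rows=[
    [0, 0, 0, 0, 0, 0],
    [0, 0, 0, 0, 0, 0],
    [0, 0, 0, 0, 0, 0],
    [0, 0, 0, 0, 0, 0],
    [0, 0, 10, 0, 0, 0],
    [0, 0, 20, 0, 0, 0],
    [0, 0, 0, 0, 0, 0],
  ],
  grip=44,
)

```text
time: 38.08
tool_pos: [0.5112, 0.2945, 0.1244]
ee_rot: [3.14, 0.007, -2.904]
wrist_force: [1.1, 0.2, 1.8]
width: 0.0437
finger_force: 0.0
```

send_rows(
  rows=[
    [11, -26, 0, 0, 0, 0],
    [11, -26, 0, 0, 0, 0],
    [0, 0, 0, 0, 0, 0],
    [0, 0, 0, 0, 0, 0],
    [0, 0, 0, 0, 0, 0],
    [0, 0, 0, 0, 0, 0],
    [0, 0, 0, 0, 0, 0],
  ],
  grip=0,
)

```text
time: 38.67
tool_pos: [0.5306, 0.2423, 0.1196]
ee_rot: [3.141, -0.0, -2.903]
wrist_force: [0.5, 1.0, 0.5]
width: 0.0018
finger_force: 0.0
```

```bash
python3 - <<'E'
from h import *
o=sensors.get_obs();print(o['tool_pos'],o['ee_rot'],o['width'])
m=optics.camera_model("wrist");im=optics.snapshot("wrist")
y=np.radians(13.4);R=np.array([[np.cos(y),-np.sin(y)],[np.sin(y),np.cos(y)]])
for b in blobs(im,m,.104,200):print(*b,((b[1][:2]-[521,276])@R).round(1))
print('tcp in box',((o['tool_pos'][:2]*1000-[521,276])@R).round(1))
E
```

```text
[0.5306234  0.24232494 0.11958119] [ 3.14118586e+00 -1.11428736e-04 -2.90251247e+00] 0.0017519430733755367
[418. 261.] [509.5 294.8  26.   24.2  13.6] [-6.8 21. ]
[ 21. 238.] [550.3  69.8  29.7  13.7 -76.4] [ -19.3 -207.4]
[ 36. 229.] [542.9  77.   39.3  12.2  75.8] [ -24.8 -198.7]
[461.  16.] [384.1 276.7  24.3  15.9 -76.4] [-133.    32.4]
tcp in box [  1.6 -35. ]
```

Chip_round is on the flap at box (−7, 21) and the closed fingers stand over box (1.6, −35). I'll push down 45 mm past contact.

send_rows(
  rows=[
    [0, 0, -20, 0, 0, 0],
    [0, 0, -10, 0, 0, 0],
    [0, 0, -6, 0, 0, 0],
    [0, 0, -6, 0, 0, 0],
  ],
)

```text
time: 39.05
tool_pos: [0.5311, 0.2419, 0.0773]
ee_rot: [3.141, 0.0, -2.903]
wrist_force: [0.7, 0.2, 3.0]
width: 0.0007
finger_force: 1.1
```

send_rows(
  rows=[
    [0, 0, -7, 0, 0, 0],
    [0, 0, -7, 0, 0, 0],
    [0, 0, -7, 0, 0, 0],
    [0, 0, -7, 0, 0, 0],
  ],
)

```text
time: 39.38
tool_pos: [0.5308, 0.2414, 0.0492]
ee_rot: [3.142, -0.0, -2.904]
wrist_force: [-0.4, 0.2, 2.5]
width: 0.0003
finger_force: 1.1
```

send_rows(
  rows=[
    [0, 0, -2, 0, 0, 0],
    [0, 0, 0, 0, 0, 0],
    [0, 0, 0, 0, 0, 0],
    [0, 0, 0, 0, 0, 0],
  ],
)

```text
time: 39.72
tool_pos: [0.53, 0.2411, 0.0468]
ee_rot: [-3.141, -0.003, -2.904]
wrist_force: [-2.4, 0.0, 0.0]
width: 0.0006
finger_force: 1.0
```

```bash
python3 - <<'E'
from h import *
m=optics.camera_model("wrist");im=optics.snapshot("wrist")
cv2.imwrite("pics/w13.png",im[100:400,200:600,::-1].repeat(2,0).repeat(2,1))
y=np.radians(13.4);R=np.array([[np.cos(y),-np.sin(y)],[np.sin(y),np.cos(y)]])
for b in blobs(im,m,.07,100):print(*b,((b[1][:2]-[521,276])@R).round(1))
E
```

```text
[414. 258.] [499.2 279.1  17.2   4.8 -74.8] [-20.5   8.1]
```

send_rows(
  rows=[
    [0, 0, 0, 0, 0, 0],
    [0, 0, 0, 0, 0, 0],
    [0, 0, 15, 0, 0, 0],
    [0, 0, 15, 0, 0, 0],
    [0, 0, 30, 0, 0, 0],
    [0, 0, 30, 0, 0, 0],
    [0, 0, 0, 0, 0, 0],
    [0, 0, 0, 0, 0, 0],
  ],
)

```text
time: 40.43
tool_pos: [0.5336, 0.2422, 0.1411]
ee_rot: [3.141, 0.009, -2.904]
wrist_force: [-0.2, 0.6, -0.3]
width: 0.0006
finger_force: 0.0
```

```bash
python3 - <<'E'
from h import *
o=sensors.get_obs();print(o['tool_pos'])
m=optics.camera_model("wrist");im=optics.snapshot("wrist")
a=im[100:400,200:600]
b=cv2.imread("pics/w13.png")[::2,::2][:,:,::-1]
cv2.imwrite("pics/w14.png",np.hstack([b,a])[:,:,::-1])
for c in blobs(im,m,.1,60):print(*c)
E
```

```text
[0.53360713 0.24224534 0.14109323]
[ 30. 226.] [555.8  56.   44.8  14.5 -76.5]
[ 53. 219.] [546.9  69.4  43.2  12.9  76.6]
[453.  17.] [380.  278.9  25.3  17.8 -76.5]
```

View pics/w14.png

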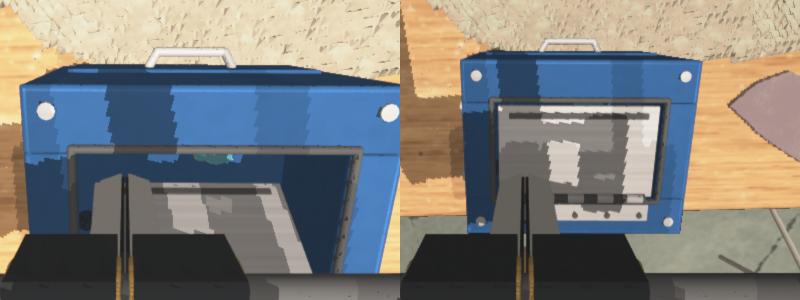

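The left half shows the flap down and chip_round in the box at about (215,157). The right half shows the flap shut again and clear. Next is chip_long.

send_rows(
  rows=[
    [-31, 10, 0, 0, 0, 0],
    [-31, 10, 0, 0, 0, 0],
    [-31, 10, 0, 0, 0, 0],
    [-31, 10, 0, 0, 0, 0],
    [-31, 10, 0, 0, 0, 0],
    [-31, 8, 0, 0, 0, 0],
    [0, 0, 0, 0, 0, 0],
    [0, 0, 0, 0, 0, 0],
  ],
  grip=60,
)

```text
time: 41.15
tool_pos: [0.3436, 0.2994, 0.1362]
ee_rot: [-3.141, -0.001, -2.901]
wrist_force: [0.3, -0.1, 0.3]
width: 0.0506
finger_force: 0.0
```

send_rows(
  rows=[
    [0, 0, 0, 0, 0, 0],
    [0, 0, 0, 0, 0, 0],
    [0, 0, 0, 0, 0, 0],
  ],
)

```text
time: 41.4
tool_pos: [0.346, 0.299, 0.1371]
ee_rot: [-3.141, -0.001, -2.905]
wrist_force: [-0.3, 0.6, -0.9]
width: 0.06
finger_force: 0.0
```

```bash
python3 - <<'E'
from h import *
o=sensors.get_obs();print(o['tool_pos'],o['ee_rot'],o['width'],o['joint_positions'])
m=optics.camera_model("wrist");im=optics.snapshot("wrist")
cv2.imwrite("pics/w15.png",im[:,:,::-1])
for c in cv2.findContours(teal(im),cv2.RETR_EXTERNAL,cv2.CHAIN_APPROX_NONE)[0]:
  if cv2.contourArea(c)<200: continue
  w=(p2w(c[:,0],.006,m)[:,:2]*1000).astype(np.float32);M=cv2.moments(w)
  print(c[:,0].mean(0),M['m10']/M['m00'],M['m01']/M['m00'],cv2.minAreaRect(w),cv2.approxPolyDP(w,2,True)[:,0].round().tolist())
E
```

```text
[0.34598925 0.29904411 0.13712341] [-3.14121219e+00 -6.08002005e-04 -2.90518628e+00] 0.05998691818895735 [ 5.88780242e-01 -1.02732497e-01  1.67047733e+00 -1.47252920e-04
  1.57454977e+00 -1.21842307e+00]
[325.79591837 228.53061224] 346.92076560745176 301.0500511189213 ((345.5965881347656, 299.7561950683594), (28.563621520996094, 33.476009368896484), 21.877042770385742) [[349.0, 283.0], [361.0, 298.0], [352.0, 319.0], [337.0, 315.0], [334.0, 292.0]]
[510.975  182.1625] 268.84814007508186 447.5366076965012 ((269.7621154785156, 446.9677429199219), (25.477109909057617, 12.425926208496094), 74.62158203125) [[261.0, 436.0], [275.0, 443.0], [270.0, 448.0], [278.0, 455.0], [275.0, 456.0], [276.0, 458.0], [266.0, 457.0], [268.0, 449.0], [264.0, 448.0]]
```

send_rows(
  rows=[
    [0, 1, -10, 0, 0, -0.12],
    [0, 0, -10, 0, 0, -0.12],
    [0, 0, -10, 0, 0, -0.12],
    [0, 0, -10, 0, 0, -0.12],
    [0, 0, 0, 0, 0, -0.12],
    [0, 0, 0, 0, 0, -0.12],
    [0, 0, 0, 0, 0, -0.12],
    [0, 0, 0, 0, 0, -0.12],
  ],
  grip=50,
)

```text
time: 42.12
tool_pos: [0.3458, 0.3001, 0.0974]
ee_rot: [-3.141, 0.0, 2.412]
wrist_force: [-0.7, 0.5, 0.9]
width: 0.0501
finger_force: 0.0
```

send_rows(
  rows=[
    [0, 0, 0, 0, 0, -0.12],
    [0, 0, 0, 0, 0, -0.12],
    [0, 0, 0, 0, 0, -0.12],
    [0, 0, 0, 0, 0, -0.08],
    [0, 0, 0, 0, 0, 0],
    [0, 0, 0, 0, 0, 0],
    [0, 0, 0, 0, 0, 0],
    [0, 0, 0, 0, 0, 0],
  ],
)

```text
time: 42.78
tool_pos: [0.3453, 0.3003, 0.0976]
ee_rot: [-3.142, 0.0, 1.98]
wrist_force: [-0.1, -0.0, 0.2]
width: 0.0498
finger_force: 0.0
```

```bash
python3 - <<'E'
from h import *
o=sensors.get_obs();print(o['tool_pos'],o['ee_rot'],o['width'],o['joint_positions'])
m=optics.camera_model("wrist");im=optics.snapshot("wrist")
for c in cv2.findContours(teal(im),cv2.RETR_EXTERNAL,cv2.CHAIN_APPROX_NONE)[0]:
  if cv2.contourArea(c)<200: continue
  w=(p2w(c[:,0],.006,m)[:,:2]*1000).astype(np.float32)
  print(c[:,0].mean(0),cv2.minAreaRect(w),cv2.approxPolyDP(w,2,True)[:,0].round().tolist())
E
```

```text
[0.3452556  0.30033435 0.09758616] [-3.14150595e+00  6.83174968e-05  1.98029588e+00] 0.04977343465127952 [ 5.91964470e-01 -8.07702657e-02  1.73013008e+00 -5.16098479e-05
  1.49233050e+00  1.82468968e-01]
[327.71681416 238.84070796] ((345.75335693359375, 300.4144287109375), (28.622833251953125, 33.702205657958984), 23.351720809936523) [[353.0, 320.0], [337.0, 315.0], [334.0, 292.0], [349.0, 284.0], [361.0, 299.0]]
[299.75892857  10.5625    ] ((266.0111999511719, 441.18890380859375), (28.25223159790039, 12.919539451599121), 68.07130432128906) [[276.0, 452.0], [262.0, 447.0], [264.0, 442.0], [259.0, 442.0], [257.0, 429.0], [271.0, 437.0], [266.0, 441.0], [271.0, 449.0]]
```

Aligned: yaw is 113.5° and the chip's centre is within 1 mm of the tool. Descend 106.5 mm, grip and lift.

send_rows(
  rows=[
    [0, 0, -35, 0, 0, 0],
    [0, 0, -35, 0, 0, 0],
    [0, 0, -24, 0, 0, 0],
    [0, 0, -8, 0, 0, 0],
    [0, 0, -3, 0, 0, 0],
    [0, 0, -1.7, 0, 0, 0],
    [0, 0, 0, 0, 0, 0],
    [0, 0, 0, 0, 0, 0],
  ],
)

```text
time: 43.5
tool_pos: [0.3464, 0.3014, -0.0072]
ee_rot: [3.138, -0.001, 1.98]
wrist_force: [0.2, -0.4, 0.7]
width: 0.0499
finger_force: 0.0
```

send_rows(
  rows=[
    [0, 0, 0, 0, 0, 0],
    [0, 0, 0, 0, 0, 0],
    [0, 0, 0, 0, 0, 0],
    [0, 0, 0, 0, 0, 0],
  ],
)

```text
time: 43.83
tool_pos: [0.3453, 0.3006, -0.0086]
ee_rot: [3.141, -0.0, 1.98]
wrist_force: [-0.4, 0.2, -0.0]
width: 0.0499
finger_force: 0.0
```

send_rows(
  rows=[
    [0, 0, 0, 0, 0, 0],
    [0, 0, 0, 0, 0, 0],
    [0, 0, 0, 0, 0, 0],
    [0, 0, 0, 0, 0, 0],
    [0, 0, 10, 0, 0, 0],
    [0, 0, 40, 0, 0, 0],
    [0, 0, 40, 0, 0, 0],
    [0, 0, 40, 0, 0, 0],
  ],
  grip=0,
)

```text
time: 44.5
tool_pos: [0.3444, 0.3, 0.1226]
ee_rot: [-3.14, 0.0, 1.979]
wrist_force: [0.7, 0.6, 0.6]
width: 0.0299
finger_force: 30.0
```

send_rows(
  rows=[
    [0, 0, 20, 0, 0, 0.12],
    [14, 0, 0, 0, 0, 0.12],
    [15, -1, 0, 0, 0, 0.12],
    [15, -1, 0, 0, 0, 0.12],
    [15, -1, 0, 0, 0, 0.12],
    [15, -1, 0, 0, 0, 0.12],
    [15, -1, 0, 0, 0, 0.12],
    [15, -1, 0, 0, 0, 0.12],
  ],
)

```text
time: 45.17
tool_pos: [0.4497, 0.2944, 0.1417]
ee_rot: [3.141, 0.0, 2.945]
wrist_force: [0.1, -0.1, 0.3]
width: 0.0303
finger_force: 30.0
```

send_rows(
  rows=[
    [15, 0, 0, 0, 0, 0.12],
    [15, -1, 0, 0, 0, 0.12],
    [15, -1, 0, 0, 0, 0.12],
    [15, 0, 0, 0, 0, 0.08],
    [0, 0, 0, 0, 0, 0],
    [0, 0, 0, 0, 0, 0],
    [0, 0, 0, 0, 0, 0],
    [0, 0, 0, 0, 0, 0],
  ],
)

```text
time: 45.83
tool_pos: [0.5083, 0.2926, 0.1413]
ee_rot: [3.141, -0.0, -2.904]
wrist_force: [-0.1, 0.7, -0.6]
width: 0.0303
finger_force: 30.0
```

send_rows(
  rows=[
    [0, 0, -30, 0, 0, 0],
    [0, 0, -15, 0, 0, 0],
    [0, 0, -3, 0, 0, 0],
    [0, 0, 0, 0, 0, 0],
    [0, 0, 0, 0, 0, 0],
    [0, 0, 0, 0, 0, 0],
    [0, 0, 0, 0, 0, 0],
  ],
)

```text
time: 46.42
tool_pos: [0.5099, 0.2929, 0.0948]
ee_rot: [3.141, 0.003, -2.904]
wrist_force: [0.7, 0.3, -0.5]
width: 0.0304
finger_force: 30.0
```

send_rows(
  rows=[
    [0, 0, -2, 0, 0, 0],
    [0, 0, -1.3, 0, 0, 0],
    [0, 0, 0, 0, 0, 0],
    [0, 0, 0, 0, 0, 0],
    [0, 0, 0, 0, 0, 0],
  ],
)

```text
time: 46.83
tool_pos: [0.5091, 0.2924, 0.0897]
ee_rot: [3.141, -0.0, -2.904]
wrist_force: [0.4, 0.5, -0.9]
width: 0.0298
finger_force: 30.0
```

send_rows(
  rows=[
    [0, 0, 0, 0, 0, 0],
    [0, 0, 0, 0, 0, 0],
    [0, 0, 0, 0, 0, 0],
    [0, 0, 0, 0, 0, 0],
    [0, 0, 10, 0, 0, 0],
    [0, 0, 20, 0, 0, 0],
    [0, 0, 0, 0, 0, 0],
  ],
  grip=48,
)

```text
time: 47.42
tool_pos: [0.5112, 0.2935, 0.1244]
ee_rot: [3.14, 0.007, -2.904]
wrist_force: [-0.0, 0.7, 0.8]
width: 0.0479
finger_force: 0.0
```

send_rows(
  rows=[
    [11, -26, 0, 0, 0, 0],
    [11, -26, 0, 0, 0, 0],
    [0, 0, 0, 0, 0, 0],
    [0, 0, 0, 0, 0, 0],
    [0, 0, 0, 0, 0, 0],
    [0, 0, 0, 0, 0, 0],
    [0, 0, 0, 0, 0, 0],
  ],
  grip=0,
)

```text
time: 48.0
tool_pos: [0.5306, 0.2413, 0.1196]
ee_rot: [3.141, -0.0, -2.902]
wrist_force: [0.1, -0.4, -0.9]
width: 0.0045
finger_force: 0.0
```

```bash
python3 - <<'E'
from h import *
o=sensors.get_obs();print(o['tool_pos'],o['ee_rot'],o['width'])
m=optics.camera_model("wrist");im=optics.snapshot("wrist")
y=np.radians(13.4);R=np.array([[np.cos(y),-np.sin(y)],[np.sin(y),np.cos(y)]])
for b in blobs(im,m,.104,200):print(*b,((b[1][:2]-[521,276])@R).round(1))
print('tcp in box',((o['tool_pos'][:2]*1000-[521,276])@R).round(1))
E
```

```text
[0.53064948 0.24131634 0.11961884] [ 3.14120147e+00 -7.80967965e-05 -2.90248591e+00] 0.004540574001884119
[420. 259.] [510.  296.3  37.1  27.6 -17.4] [-6.  22.3]
[ 21. 238.] [550.2  69.2  30.7  13.7 -76.4] [ -19.5 -207.9]
[ 36. 229.] [542.8  76.6  40.6  12.2  76.3] [ -25. -199.]
tcp in box [  1.3 -36. ]
```

Chip_long is on the flap at box (−6, 22); push as before.

send_rows(
  rows=[
    [0, 0, -20, 0, 0, 0],
    [0, 0, -10, 0, 0, 0],
    [0, 0, -6, 0, 0, 0],
    [0, 0, -6, 0, 0, 0],
  ],
)

```text
time: 48.38
tool_pos: [0.5311, 0.2409, 0.0773]
ee_rot: [3.141, 0.0, -2.903]
wrist_force: [0.8, 0.8, 2.0]
width: -0.0
finger_force: 1.0
```

send_rows(
  rows=[
    [0, 0, -7, 0, 0, 0],
    [0, 0, -7, 0, 0, 0],
    [0, 0, -7, 0, 0, 0],
    [0, 0, -7, 0, 0, 0],
    [0, 0, -2, 0, 0, 0],
    [0, 0, 0, 0, 0, 0],
    [0, 0, 0, 0, 0, 0],
    [0, 0, 0, 0, 0, 0],
  ],
)

```text
time: 49.05
tool_pos: [0.53, 0.2401, 0.0469]
ee_rot: [-3.141, -0.003, -2.904]
wrist_force: [-1.6, -0.8, 0.1]
width: 0.0001
finger_force: 1.0
```

```bash
python3 - <<'E'
from h import *
m=optics.camera_model("wrist");im=optics.snapshot("wrist")
cv2.imwrite("pics/w17.png",im[:,:,::-1])
for b in blobs(im,m,.07,40):print(*b)
E
```

```text
[410. 260.] [501.2 276.6  22.1   7.6 -76.5]
```

send_rows(
  rows=[
    [0, 0, 0, 0, 0, 0],
    [0, 0, 0, 0, 0, 0],
    [0, 0, 15, 0, 0, 0],
    [0, 0, 15, 0, 0, 0],
    [0, 0, 30, 0, 0, 0],
    [0, 0, 30, 0, 0, 0],
    [0, 0, 0, 0, 0, 0],
    [0, 0, 0, 0, 0, 0],
  ],
)

```text
time: 49.77
tool_pos: [0.5336, 0.2413, 0.1411]
ee_rot: [3.141, 0.008, -2.904]
wrist_force: [-0.9, -0.5, -1.4]
width: -0.0
finger_force: 0.0
```

send_rows(
  rows=[
    [-35, 0, 15, 0, 0, 0],
    [-35, 0, 15, 0, 0, 0],
    [-35, 0, 0, 0, 0, 0],
    [-35, 0, 0, 0, 0, 0],
    [0, 0, 0, 0, 0, 0],
    [0, 0, 0, 0, 0, 0],
    [0, 0, 0, 0, 0, 0],
    [0, 0, 0, 0, 0, 0],
  ],
)

```text
time: 50.43
tool_pos: [0.392, 0.2404, 0.167]
ee_rot: [-3.141, -0.0, -2.904]
wrist_force: [-0.3, -0.4, -1.1]
width: 0.0004
finger_force: 0.0
```

```bash
python3 - <<'E'
from h import *
o=sensors.get_obs();print(o['tool_pos'],o['time'])
for n in("wrist","top"):
  m=optics.camera_model(n);im=optics.snapshot(n);cv2.imwrite(f"pics/end_{n}.png",im[:,:,::-1])
  for b in blobs(im,m,.02,25):
    print(n,*b)
# flap: compare the box region of the top view with the pre-push picture
a=cv2.imread("pics/t11.png").astype(int);b=cv2.imread("pics/end_top.png").astype(int)
print('flap diff',abs(a-b)[198:242,262:322].mean(),'pile diff',abs(a-b)[175:222,380:450].mean(),'pinks',abs(a-b)[235:280,150:240].mean())
E
```

```text
[0.39196302 0.24037449 0.16702263] 50.4333
wrist [ 44. 356.] [595.2  -7.4  24.7  11.7 -76.5]
wrist [ 56. 350.] [588.8   3.7  47.9  18.6 -79.5]
wrist [ 66. 345.] [577.2  14.5  58.1  16.7  76.9]
wrist [591. 170.] [288.7 464.4  19.9   9.1  76.4]
wrist [601. 152.] [270.3 466.2  12.7   6.4  44.7]
wrist [608. 141.] [262.3 466.8  10.9   9.1  84.9]
wrist [578. 143.] [269.2 441.2  24.1  13.8  74.3]
top [399. 198.] [586.3   8.4  31.5  15.7  57.1]
top [421. 192.] [598.9 -43.   90.9  19.9 -77.4]
flap diff 53.68421717171717 pile diff 3.9336372847011143 pinks 4.122139917695473
```

send_rows(
  rows=[
    [0, -35, 0, 0, 0, 0],
    [0, -35, 0, 0, 0, 0],
    [0, -35, 0, 0, 0, 0],
    [0, -35, 0, 0, 0, 0],
    [0, -35, 0, 0, 0, 0],
    [0, -35, 0, 0, 0, 0],
    [0, 0, 0, 0, 0, 0],
    [0, 0, 0, 0, 0, 0],
  ],
)

```text
time: 51.2
tool_pos: [0.3917, 0.0287, 0.1676]
ee_rot: [3.141, -0.0, -2.909]
wrist_force: [-0.9, -0.5, 0.4]
width: -0.0001
finger_force: 0.0
```

```bash
python3 - <<'E'
from h import *
im=optics.snapshot("top");cv2.imwrite("pics/end2.png",im[:,:,::-1])
b=im[:,:,::-1].astype(int)
for f in("top0","t11"):
  a=cv2.imread(f"pics/{f}.png").astype(int)
  d=abs(a-b);print(f,'flap',d[198:242,262:322].mean(),d[198:242,262:322].max(-1).max(),'pile',d[175:222,380:450].mean(),'pink',d[235:280,150:240].mean())
for o in blobs(im,optics.camera_model("top"),.02,25):print(*o)
E
```

```text
top0 flap 14.793813131313131 28 pile 31.21742654508612 pink 13.928148148148148
t11 flap 3.498989898989899 13 pile 15.889564336372848 pink 3.279753086419753
[430. 463.] [-33.  -27.9  64.2  28.6 -17.3]
[401. 198.] [584.9   4.7  39.4  17.3  70.7]
[419. 192.] [598.9 -43.   90.9  19.9 -77.4]
```

The flap region matches the shut picture to within noise, the pile has not moved, and no teal chip is left on the table.

```bash
python3 -c "
from bench import ticket;print(ticket.close_job())"
```

```text
the job is handed in; nothing more can be done
None
```

The job is handed in, but no verdict came back: my last checks showed the three strips piled on the cork longest to shortest, both chips in the scrap box with the flap shut, and the pink halves where they lay, at about 51 s.

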